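Load the demoulding shaker, hang and pin its gate, and start it

TASK

Shake the set chocolate bars loose: first put all the filled bar moulds (three or four of them) from the counter onto the shaker's deck, each lying flat and right way up on the steel inside the rails, none on top of another. Then take the guard gate out of its rack, lower it so that both hinge eyes drop fully onto the two pintles, with the gate shut so that its latch eye lies on the keeper post, and push the locking pin through the latch eye fully home into the keeper. Only then throw the start lever right over to on, and leave the other things on the counter where they are.

Things in the scene. Friction and masses are not known exactly. Their poses are not given: they have to be found in the camera images.
- mould0_c (a point): centre of bar mould 0 (may be absent): a grey plastic block 30 (x) x 100 (y) x 30 (z) mm, 0.12 kg, with the chocolate-brown segments of a set bar let into its top; this point is half-way up, z up
- mould1_c (a point): centre of bar mould 1 (may be absent): a grey plastic block 30 (x) x 100 (y) x 30 (z) mm, 0.12 kg, with the chocolate-brown segments of a set bar let into its top; this point is half-way up, z up
- mould2_c (a point): centre of bar mould 2 (may be absent): a grey plastic block 30 (x) x 100 (y) x 30 (z) mm, 0.12 kg, with the chocolate-brown segments of a set bar let into its top; this point is half-way up, z up
- mould3_c (a point): centre of bar mould 3 (may be absent): a grey plastic block 30 (x) x 100 (y) x 30 (z) mm, 0.12 kg, with the chocolate-brown segments of a set bar let into its top; this point is half-way up, z up
- deck (a point): the shaker, a low grey machine fixed to the counter (250 x 290 mm): centre of its steel deck's top face, 50 mm above the counter; machine axes, z up. Free deck inside the rails: 190 (x) by 220 (y) mm. Rails 19 mm above the deck on the -x, +x, +y sides; on the -y side an 8 mm lip and, outside it, the gate's place: hinge post (139 mm above the counter) at the -x end, keeper post at the +x end
- pintle_low (a point): foot of the lower upright hinge pintle of the shaker (diameter 10, 18 mm tall, tapered in its top 6 mm), on the top of its bracket; -115 mm in x, -127 mm in y from the deck centre, 68 mm above the counter; machine's axes
- pintle_up (a point): foot of the upper upright pintle, of the same size, exactly 60 mm above the lower one, 128 mm above the counter. Each bracket is 10 mm thick and 22 mm wide and comes from the hinge post, which lies to -x of the pintles (its face 18 mm from their axis)
- keeper (a point): mouth of the locking-pin hole in the top of the shaker's keeper post (post 32 x 30 mm): an upright hole of diameter 13 mm, 60 mm deep, mouth 128 mm above the counter, 230 mm to +x of the pintles' axis on the gate line. An upright stop 8 mm thick stands 15 mm behind the hole (+y), 10 mm above the mouth, and keeps the gate from going inwards. Machine's axes
- gate_tab (a point): the loose guard gate, 0.25 kg, clear plate in an aluminium frame, 180 (x) x 10 (y) x 90 (z) mm: centre of its black grip tab, 60 x 14 x 36 mm, on the middle of the top edge, 107 mm above the gate's underside. x runs from hinge side to latch side (shut: parallel to machine x), z up. It starts upright in a slot rack (13 mm slot, walls 45 mm high, underside 8 mm up): lift it straight out
- gate_eye_low (a point): centre of the underside of the gate's lower hinge eye (26 mm square, 10 mm thick, hole 12.5 mm right through): 115 mm to -x of the gate's middle, 95 mm below the tab's centre. Hung, it lies on the lower bracket: this point meets pintle_low
- gate_eye_up (a point): the same of the upper hinge eye, 60 mm above the lower one; hung, it meets pintle_up. Above its brackets the gate needs 20 to 40 mm of lift to bring both eyes over both pintles from the side (the lower eye has to pass under the upper bracket)
- gate_latch (a point): centre of the underside of the gate's latch eye (26 mm square, 10 mm thick, hole 16.5 mm), 115 mm to +x of the gate's middle, 35 mm below the tab's centre. With the gate shut it lies on the keeper post, over the pin hole: this point meets keeper
- pin_grip (a point): centre of the loose locking pin's black grip, 18 x 18 x 40 mm (z up). The pin is 106 mm tall, 0.09 kg, steel: shaft of diameter 10 and 60 mm length with a tapered tip, a collar of diameter 22 and 6 mm height, then the grip. It starts upright in a white holder block (56 x 56 x 52 mm, hole 12.5 mm)
- pin_tip (a point): tip of the pin's shaft, 86 mm below the centre of its grip. Fully home through the latch eye, the collar lies on the eye and the tip is 50 mm below the keeper's mouth
- start (a joint): the shaker's start lever: 0 leaning 0.5 rad to its -x (off), 1.0 leaning 0.5 rad to +x (on); it takes about 1 N at the tip and stays where it is left
- start_tip (a point): centre of the start lever's black ball (diameter 26 mm), 80 mm from the lever's axis, which lies along y 22 mm above the counter on a fixed grey block 70 x 50 x 25 mm. The axes turn with the lever; its yaw is the block's. The ball swings 77 mm from the block's -x to its +x side, 92 to 102 mm above the counter
- jar: bystander: a glass jar, diameter 64, 85 mm tall; origin under its centre
- ramekin: bystander: a small white dish, diameter 70, 45 mm tall; origin under its centre
- spatula: bystander: a spatula lying on the counter
- mug: bystander: a white mug, diameter 76, 90 mm tall; origin under its centre

How it is judged:
By the outcome, as a careful person would: the job done as asked, in the order asked, and still so for the second after the job is handed in, with the robot touching nothing.
Of mould0, mould1, mould2, mould3 only 3 to 4 are there at a start; the rules pass over those that are not, and their reading is None.
At some moment in a run one of mould0, mould1, mould2, mould3 may be knocked a few centimetres aside while the robot is not near it.
It also fails if it takes over 208 s, if anything falls off the work surface, if the arm or the gripper's body presses on something with over 40 N, if the wrist force passes 120 N, or if a joint passes its speed limit or range.

ROBOT

A 6-joint arm with a two-finger parallel gripper is mounted at the origin on the work surface. World frame = base frame: x ahead of the robot, y to its left, z up, the work surface at z = 0. Lengths are in m, angles in degrees, forces in N, time in s.
With the tool pointing down it reaches from about 0.4 to 0.825 m from the base axis. Payload 7 kg.
Tool frame: the origin (TCP) lies between the finger pads; the fingertips stand 11 mm ahead of it and the grasp point (between the pads) lies 8 mm behind it; z points along the fingers, y is the direction in which the jaws open and shut (so a half turn about z gives the same grasp; the last joint's range is limited). The gripper opens to 88 mm and grips with 3 to 60 N. Pads are 19 mm wide; open, the fingers measure 130 mm over their backs; the gripper's body (78 mm by 193 mm) begins 47 mm behind the grasp point.
Start: joints at [86.58, 20.546, 0.682, 0, -70.136, -16.507], TCP at [0.23, 0.635, 0.238] pointing down, gripper open.
Joint ranges: [-176.03, 176.03], [-82.01, 121.73], [-58.28, 71.71], [-173.87, 95.51], [-174.79, -0.11], [-173.66, 173.66]. Speed limits (degrees/s): [136.94, 136.94, 172.46, 180, 180, 180].

INTERFACE

Orientations are given as [roll, pitch, yaw] about the fixed x, y, z axes, in that order (R = Rz(yaw) Ry(pitch) Rx(roll)).
In Python, from plant import r gives the robot as it stands.
- The arm moves only by the shell command python3 -m inch 'ROWS' [OPENING] [FORCE]. ROWS is JSON, a list of rows, each an object of numbers: "x", "y", "z": the shift along the tool's x, y, z as a fraction of full scale; "yaw": the turn about the tool's z as a fraction of full scale. In form: [{"x": .., "y": .., "z": .., "yaw": ..}, ...]. A call has 1 to 5 rows; each row shifts and turns the pose as measured when the row begins, along the tool's axes as they then stand; what a row does not reach is not made up. Full scale, the value 1, is 0.025 m for a shift and 4 degrees for a turn. A row lasts 1/12 s, in which the tool goes at most 41.7 mm and 7.16 degrees, less where a joint would pass 70% of its speed; a pose out of reach is approached as far as the arm can. A call with a number of a shift or a turn outside -1 to 1 is refused whole. A call with a gripper value outside its range is refused whole. OPENING is the opening, from -1 (shut) to 1 (fully open), set as the call begins (- or left out, the last holds). The fingers move at their own pace and stop on an object; FORCE is the grip in N (left out, the last holds). Time passes only in rows, so rows that do not move let the fingers close. It gives the time, the measured TCP pose, the force and the opening at its end, in the units of the state.
- r.get_state(): the state, without advancing time (a new reading comes with each control period).
- r.capture(name): name is "side" or "top"; returns (picture, depth): 384x512x3 uint8, red, green, blue; 384x512 float32, m along the optical axis (not along the pixel's ray), 0 where there is no reading.
- r.camera_info(name): a dict with "mtx" (3x3 intrinsics, pixels), "pose" (4x4, takes a point from camera to world coordinates). Camera axes: x right, y down, z forward; pixel columns grow to the right and rows downward; lengths in m; the calibration is good to about 2 mm. A picture is of the moment at which its call begins. camera_info takes no time and is no camera call.
- r.close_job(): hands the job in, once; it reports no verdict.
The state is a dict: "time_s": time; "joints": joint angles; "qd": joint speeds; "joint_torque": joint torques, N m; "tcp_pos": TCP position; "eef_rot": TCP orientation; "contact_force": force on the tool from outside, world axes, zero at the start; "moment": the same for the moment, N m; "gripper_width": finger opening in m.
Only numpy, scipy, OpenCV 4.12 (cv2) and the standard library are available. Lean on these libraries where they do the work, as an engineer would, in place of code of your own. Each camera call takes 0.05 s, during which the arm holds its last target. There are 200 camera calls.

## Working session

There is one attempt and no reset: what is moved stays moved. The work goes in short steps, Python scripts to look and compute and a shell command to move; the robot and the scene stay as the last step left them, time stands still between calls to the robot, and variables do not carry over. Pictures are saved under pics/ and viewed, about 12 in all and at most 16, crops included, and the job is handed in when it is done.

```bash
ls; mkdir -p pics
cat > h.py <<'E'
from plant import r
import numpy as np, cv2
from scipy.spatial.transform import Rotation as R
def snap(n,name):
    p,d=r.capture(n); cv2.imwrite('pics/'+name+'.png',p[:,:,::-1]); np.save('pics/'+name+'.npy',d); return p,d
def world(n,u,v,d=None,z=None):
    i=r.camera_info(n);M=np.array(i['pose']);k=np.linalg.inv(np.array(i['mtx']))@[u,v,1.]
    if d is None:
        w=M[:3,:3]@k; d=(z-M[2,3])/w[2]
    return M[:3,:3]@(k*d)+M[:3,3]
def proj(n,P):
    i=r.camera_info(n);M=np.array(i['pose']);c=M[:3,:3].T@(np.array(P)-M[:3,3]);q=np.array(i['mtx'])@c;return q[:2]/q[2]
def cloud(n,d):
    i=r.camera_info(n);M=np.array(i['pose']);v,u=np.mgrid[:384,:512]
    k=np.linalg.inv(np.array(i['mtx']))@np.stack([u.ravel(),v.ravel(),np.ones(u.size)])
    return ((M[:3,:3]@(k*d.ravel())).T+M[:3,3]).reshape(384,512,3)
def crop(name,u0,v0,w,h,out,s=4):
    a=cv2.imread('pics/'+name+'.png')[v0:v0+h,u0:u0+w]; cv2.imwrite('pics/'+out+'.png',cv2.resize(a,None,fx=s,fy=s,interpolation=cv2.INTER_CUBIC))
E
python3 - <<'E'
from h import *
for n in('top','side'):
    snap(n,n+'0'); i=r.camera_info(n); print(np.round(i['mtx'],1),np.round(i['pose'],3))
a=cv2.imread('pics/top0.png');b=cv2.imread('pics/side0.png')
cv2.imwrite('pics/top0b.png',cv2.resize(a,(800,600),interpolation=cv2.INTER_CUBIC))
cv2.imwrite('pics/side0b.png',cv2.resize(b,(800,600),interpolation=cv2.INTER_CUBIC))
s=r.get_state();print(s)
E
```

```text
pics
[[432.6   0.  259.3]
 [  0.  432.6 186.9]
 [  0.    0.    1. ]] [[ 0.018 -0.982  0.189  0.389]
 [-1.    -0.017  0.007 -0.062]
 [-0.004 -0.19  -0.982  1.099]
 [ 0.     0.     0.     1.   ]]
[[354.8   0.  255.1]
 [  0.  354.8 194.9]
 [  0.    0.    1. ]] [[ 0.976 -0.153  0.154  0.421]
 [-0.216 -0.75   0.625 -0.601]
 [ 0.019 -0.643 -0.765  0.778]
 [ 0.     0.     0.     1.   ]]
{'time_s': 0.1, 'joints': array([ 8.65786968e+01,  2.05856110e+01,  6.42171840e-01, -1.59526448e-02,
       -7.01368346e+01, -1.65078579e+01]), 'qd': array([-0.01369559,  0.03677697, -0.00462384,  0.0766585 ,  0.02968965,
       -0.02463292]), 'joint_torque': array([-1.31712888e-03, -5.84164810e+01,  2.93750006e+01,  7.01553270e+00,
        1.01078750e-02, -5.72300632e-05]), 'tcp_pos': array([0.22996114, 0.63419868, 0.23676532]), 'eef_rot': array([ 1.79918773e+02, -8.43190744e-03, -1.99345860e+01]), 'contact_force': array([ 0.59079118, -0.48976922, -0.20041426]), 'moment': array([ 0.02373038, -0.00365125,  0.00101618]), 'gripper_width': 0.0873457019758486}
```

View pics/top0b.png

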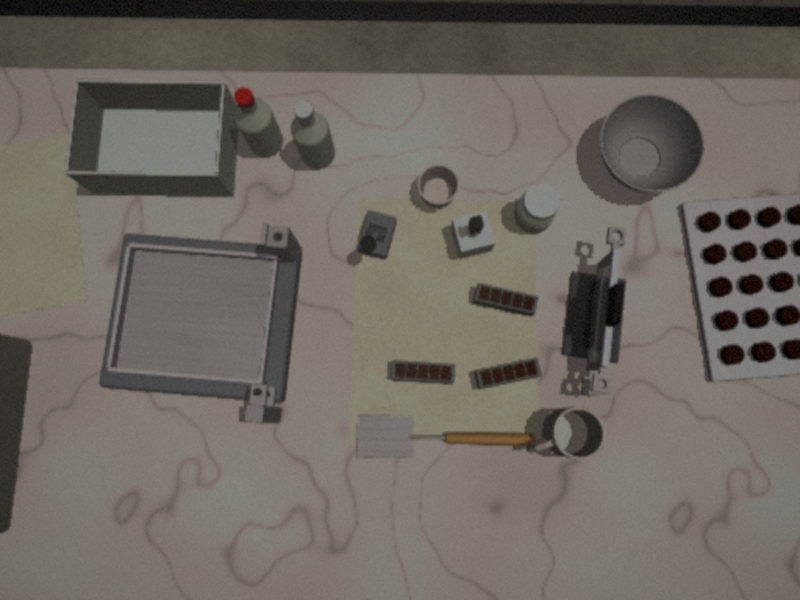

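View pics/side0b.png

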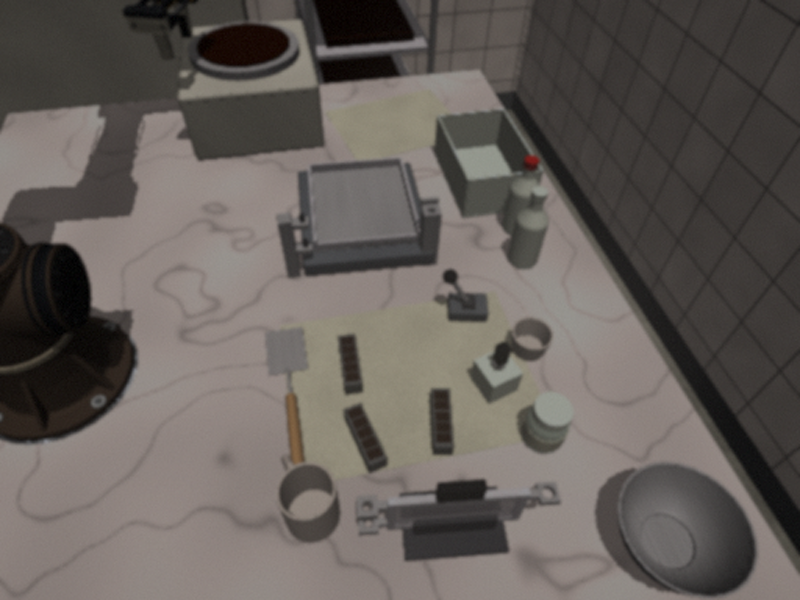

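```bash
cat > m.py <<'E'
from h import *
def moulds(name,zlo,zhi,box):
    # brown segment blob on top picture -> pixel rect
    a=cv2.imread('pics/'+name+'.png');d=np.load('pics/'+name+'.npy');c=cloud('top',d)
    z=c[...,2];m=((z>zlo)&(z<zhi)&(c[...,0]>box[0])&(c[...,0]<box[1])&(c[...,1]>box[2])&(c[...,1]<box[3])).astype(np.uint8)
    n,l,st,ce=cv2.connectedComponentsWithStats(m)
    for i in range(1,n):
        if st[i,4]<60: continue
        p=c[l==i][:,:2].astype(np.float32)*1000
        (x,y),(w,h),an=cv2.minAreaRect(p)
        if w<h: an+=90; w,h=h,w
        print(np.round([x,y,w,h,an],1),'n',st[i,4],'px',np.round(ce[i]),'z %.3f'%np.median(c[l==i][:,2]))
E
python3 - <<'E'
from m import *
moulds('top0',.022,.04,(.2,.8,-.6,.3))
print('deck');moulds('top0',.043,.056,(.2,.9,.1,.7))
print('rails');moulds('top0',.062,.075,(.2,.9,.0,.7))
print('posts');moulds('top0',.115,.15,(.2,.9,-.6,.7))
print('pin');moulds('top0',.04,.2,(.45,.75,-.3,.1))
print('gate');moulds('top0',.04,.2,(.2,.9,-.8,-.2))
crop('top0',340,130,80,130,'c1',5);crop('top0',60,135,140,145,'c2',5)
a=cv2.imread('pics/c1.png');b=cv2.imread('pics/c2.png')
cv2.imwrite('pics/c3.png',cv2.resize(b,(700,725))[:600] if 0 else cv2.resize(b,(579,600)))
crop('side0',175,90,115,95,'s1',6); crop('side0',220,290,145,75,'s2',5)
x=cv2.imread('pics/c1.png');y=cv2.imread('pics/c3.png')
cv2.imwrite('pics/j1.png',cv2.resize(x,(369,600)))
E
```

```text
[767.2 261.8  68.8  30.8 121.5] n 75 px [139. 119.] z 0.031
[ 785.8 -471.3   64.3   17.9  107.5] n 93 px [422. 117.] z 0.030
[695.6  -5.6  69.9  50.  167.2] n 397 px [242. 147.] z 0.027
[ 724.  -553.6   32.    31.7    5.4] n 142 px [454. 141.] z 0.030
[ 727.9 -593.2   27.9   12.2    1.9] n 62 px [470. 140.] z 0.030
[665.9 230.1 138.4  16.5  86.3] n 218 px [145. 157.] z 0.038
[546.  140.7 253.7  32.2 176.1] n 880 px [181. 208.] z 0.038
[ 669.2 -558.9   33.1   29.8   93.8] n 136 px [458. 162.] z 0.030
[ 614.  -564.3   31.4   30.5   99.3] n 144 px [461. 183.] z 0.030
[ 528.9 -345.5  182.7   26.     0.9] n 188 px [377. 225.] z 0.031
[ 588.7 -216.5   99.8   30.5   78.1] n 488 px [324. 190.] z 0.031
[ 560.1 -568.7   32.7   30.7   93. ] n 147 px [465. 204.] z 0.030
[ 505.1 -575.3   32.3   32.    43.9] n 153 px [469. 226.] z 0.031
[ 469.6 -219.3  100.4   30.   102.7] n 503 px [325. 238.] z 0.031
[469.3 -83.9  98.9  30.2  87.4] n 495 px [270. 237.] z 0.031
[436.6 241.9 116.8  24.1  86.3] n 358 px [137. 248.] z 0.038
[ 3.799e+02 -3.331e+02  6.670e+01  2.780e+01  2.000e-01] n 65 px [375. 276.] 
[... 806 characters left out ...]
20 px [198.  81.] z 0.125
[658.2 139.9  38.6  33.6  86.1] n 255 px [176. 151.] z 0.129
[ 565.4 -363.2   60.3   14.4  172.1] n 215 px [394. 194.] z 0.133
[413.3 152.4  52.8  26.5 177.5] n 294 px [164. 258.] z 0.136
pin
[ 726.3 -265.1   61.    47.4   93. ] n 526 px [344. 133.] z 0.084
[ 693.1 -162.4   57.7   56.6   14.5] n 519 px [303. 148.] z 0.054
[6.676e+02 2.900e+00 4.410e+01 2.170e+01 1.000e-01] n 100 px [236. 155.] z 0.102
gate
[ 828.4 -449.1  167.8  142.7   90. ] n 808 px [426.  94.] z 0.061
[ 732.8 -264.4   60.1   59.9    8.6] n 595 px [344. 131.] z 0.085
[ 565.7 -363.   256.3   29.6  172.2] n 1391 px [388. 198.] z 0.090
[ 381.5 -298.6  102.1   75.4   82.1] n 552 px [366. 278.] z 0.077
```

View pics/c3.png

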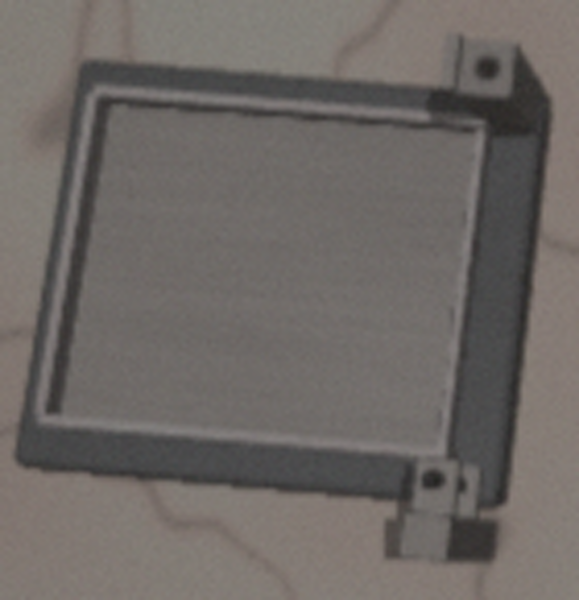

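View pics/j1.png

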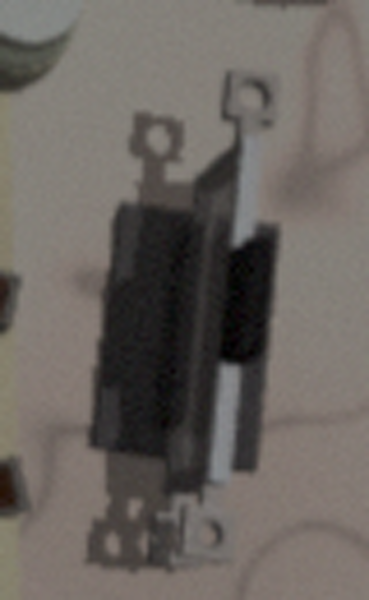

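Run:
```python
from m import *
P=world('top',164.1,250.6,z=.145)[:2];K=world('top',177.4,151.0,z=.128)[:2]
print('pintle',P,'keeper',K,np.linalg.norm(K-P),np.degrees(np.arctan2(*(K-P)[::-1])))
def mach(o,yaw,x,y):
    c,s=np.cos(np.radians(yaw)),np.sin(np.radians(yaw)); return o+np.array([c*x-s*y,s*x+c*y])
for yaw in(-3.8,):print('deck from K',mach(K,yaw,-115,0) if 0 else mach(K,yaw,-.115,.127),'from P',mach(P,yaw,.115,.127))
L=world('top',340+252.5/4.615-.5,130+98.5/4.615-.5,z=.090)[:2];H=world('top',340+207/4.615-.5,130+535/4.615-.5,z=.09)[:2]
print('latch',L,'hinge',H,np.linalg.norm(L-H),np.degrees(np.arctan2(*(L-H)[::-1])),'mid',(L+H)/2)
# deck rect from side-independent: deck region cloud extents in machine axes
d=np.load('pics/top0.npy');c=cloud('top',d);z=c[...,2]
for lo,hi in((.048,.054),(.064,.074)):
    m=(z>lo)&(z<hi)&(c[...,0]>.4)&(c[...,0]<.7)&(c[...,1]>.1)&(c[...,1]<.42)
    a=np.radians(-3.8);p=c[m][:,:2]@np.array([[np.cos(a),-np.sin(a)],[np.sin(a),np.cos(a)]])
    print(np.percentile(p,[.5,2,50,98,99.5],axis=0).round(4).tolist(), mach(np.zeros(2),-3.8,*((np.percentile(p,1,axis=0)+np.percentile(p,99,axis=0))/2)))
# pin grip, holder, lever ball
for nm,zl,zh,b in(('pingrip',.095,.13,(.6,.75,-.25,-.1)),('pinside',.06,.13,(.6,.75,-.25,-.1)),('ball',.08,.13,(.6,.75,-.05,.05)),('blk',.02,.03,(.6,.75,-.06,.05))):
    m=(z>zl)&(z<zh)&(c[...,0]>b[0])&(c[...,0]<b[1])&(c[...,1]>b[2])&(c[...,1]<b[3]);p=c[m]
    print(nm,m.sum(),p.mean(0),p.min(0),p.max(0),cv2.minAreaRect((p[:,:2]*1000).astype(np.float32)))
```

```text
pintle [0.4271637  0.14985545] keeper [0.65742733 0.13634044] 0.23065991265088454 -3.3590441427785196
deck from K [0.55109694 0.27068272] from P [0.55032765 0.26895473]
latch [ 0.67707319 -0.37882541] hinge [ 0.45017631 -0.34672084] 0.22915692952673006 -8.053553463085146 mid [ 0.56362475 -0.36277312]
[[0.439, 0.1916], [0.4418, 0.2009], [0.5302, 0.3093], [0.6242, 0.4185], [0.6275, 0.4216]] [0.55255143 0.27376515]
[[0.4003, 0.1647], [0.4074, 0.1684], [0.5251, 0.3476], [0.6333, 0.4273], [0.6506, 0.4281]] [0.54004794 0.26138844]
pingrip 66 [ 0.69180444 -0.16223174  0.10511872] [ 0.68276075 -0.17252965  0.09511523] [ 0.70361186 -0.1528802   0.10928108] ((692.9119873046875, -162.21734619140625), (18.152400970458984, 18.270732879638672), 15.982364654541016)
pinside 212 [ 0.70919474 -0.20080188  0.08668688] [ 0.68208779 -0.24991735  0.0603477 ] [ 0.74885173 -0.15152394  0.10928108] ((707.3095092773438, -206.43572998046875), (38.72456741333008, 112.12337493896484), 28.71500015258789)
ball 88 [0.65594741 0.00271117 0.10165477] [ 0.64554754 -0.00799769  0.09089008] [0.66757053 0.01367251 0.10876747] ((656.5515747070312, 2.8307924270629883), (22.014019012451172, 21.659725189208984), 0.12162595987319946)
blk 328 [ 0.69848096 -0.00932251  0.02562121] [ 0.65721552 -0.03628286  0.02021171] [0.73323234 0.02456398 0.02992   ] ((695.494873046875, -5.565605163574219), (50.022037506103516, 70.22161865234375), 77.09562683105469)
```

```bash
cat > go.py <<'E'
import sys
from h import *
# go.py x y z yaw(deg): remaining shift in tool axes, in full scales (25 mm, 4 deg)
t=[float(a) for a in sys.argv[1:5]];s=r.get_state();p=np.array(s['tcp_pos']);e=s['eef_rot']
D=np.array(t[:3])-p
dy=(t[3]-e[2]+180)%360-180
for nm,yw in(('at present yaw',e[2]),('at target yaw',t[3])):
    T=R.from_euler('xyz',[180,0,yw],degrees=True); print(nm,'tool steps',np.round(T.inv().apply(D)/.025,2),end=' | ')
print('yaw steps',round(dy/4,2),'| at',p.round(4),e.round(2),'w',round(s['gripper_width'],4),'F',np.round(s['contact_force'],1),'t',round(s['time_s'],1))
E
python3 -m inch '[{"yaw":1},{"yaw":1},{"yaw":1},{"yaw":1},{"yaw":1}]' 1 20; python3 go.py 0.469 -.084 .15 -92.6
python3 -m inch '[{"x":1},{"x":1},{"x":1},{"x":1},{"x":1}]'; python3 go.py 0.469 -.084 .15 -92.6
```

```text
at present yaw tool steps [18.78 23.75  3.47] | at target yaw tool steps [ 28.26 -10.85   3.47] | yaw steps -18.17 | at [0.23   0.6342 0.2368] [ 1.7992e+02 -1.0000e-02 -1.9930e+01] w 0.0873 F [ 0.6 -0.5 -0.2] t 0.1
at present yaw tool steps [18.78 23.75  3.47] | at target yaw tool steps [ 28.26 -10.85   3.47] | yaw steps -18.17 | at [0.23   0.6342 0.2368] [ 1.7992e+02 -1.0000e-02 -1.9930e+01] w 0.0873 F [ 0.6 -0.5 -0.2] t 0.1validation failed for argument at $[0]...
validation failed for argument at $[0]...
```

```bash
python3 -m inch '[{"x":0,"y":0,"z":0,"yaw":1},{"x":0,"y":0,"z":0,"yaw":1},{"x":0,"y":0,"z":0,"yaw":1},{"x":0,"y":0,"z":0,"yaw":1},{"x":0,"y":0,"z":0,"yaw":1}]' 1 20; python3 go.py 0.469 -.084 .15 -92.6
python3 -m inch '[{"x":1,"y":0,"z":0,"yaw":0},{"x":1,"y":0,"z":0,"yaw":0},{"x":1,"y":0,"z":0,"yaw":0},{"x":1,"y":0,"z":0,"yaw":0},{"x":1,"y":0,"z":0,"yaw":0}]'; python3 go.py 0.469 -.084 .15 -92.6
```

```text
time_s: 0.52
tcp_pos: [0.2295, 0.6329, 0.2338]
eef_rot: [179.7, -0.2, -40.7]
contact_force: [0.1, -0.4, -1.0]
gripper_width: 0.0877
at present yaw tool steps [25.96 15.51  3.35] | at target yaw tool steps [ 28.21 -10.87   3.35] | yaw steps -12.98 | at [0.2295 0.6329 0.2338] [ 1.7966e+02 -1.7000e-01 -4.0670e+01] w 0.0877 F [ 0.1 -0.4 -1. ] t 0.5
time_s: 0.93
tcp_pos: [0.3227, 0.5503, 0.2303]
eef_rot: [179.4, -0.3, -40.6]
contact_force: [0.2, -0.2, -0.7]
gripper_width: 0.0877
at present yaw tool steps [20.96 15.45  3.21] | at target yaw tool steps [25.08 -7.    3.21] | yaw steps -13.0 | at [0.3227 0.5503 0.2303] [179.37  -0.27 -40.62] w 0.0877 F [ 0.2 -0.2 -0.7] t 0.9
```

```bash
python3 -m inch '[{"x":1,"y":0,"z":0,"yaw":1},{"x":1,"y":0,"z":0,"yaw":1},{"x":1,"y":0,"z":0,"yaw":1},{"x":1,"y":0,"z":0,"yaw":1},{"x":1,"y":0,"z":0,"yaw":1}]' >/dev/null
python3 -m inch '[{"x":1,"y":0,"z":0,"yaw":1},{"x":1,"y":0,"z":0,"yaw":1},{"x":1,"y":0,"z":0,"yaw":1},{"x":1,"y":0,"z":0,"yaw":1},{"x":1,"y":0,"z":0,"yaw":1}]' >/dev/null
python3 -m inch '[{"x":1,"y":0,"z":0,"yaw":1},{"x":1,"y":0,"z":0,"yaw":1},{"x":1,"y":0,"z":0,"yaw":1},{"x":1,"y":0,"z":0,"yaw":0},{"x":1,"y":0,"z":0,"yaw":0}]' >/dev/null
python3 go.py 0.469 -.084 .12 -92.6
```

```text
at present yaw tool steps [11.1  -1.7   4.31] | at target yaw tool steps [11.17 -1.15  4.31] | yaw steps 0.71 | at [0.4529 0.1964 0.2279] [179.46  -1.32 -95.44] w 0.0875 F [1.3 0.4 0.3] t 2.2
```

```bash
python3 -m inch '[{"x":1,"y":0,"z":0,"yaw":-0.7},{"x":1,"y":-0.2,"z":0,"yaw":0},{"x":1,"y":-0.2,"z":0,"yaw":0},{"x":1,"y":-0.2,"z":0.2,"yaw":0},{"x":1,"y":-0.2,"z":0.5,"yaw":0}]' >/dev/null
python3 -m inch '[{"x":1,"y":-0.2,"z":0.5,"yaw":0},{"x":1,"y":-0.1,"z":0.5,"yaw":0},{"x":1,"y":-0.1,"z":0.5,"yaw":0},{"x":1,"y":-0.1,"z":0.5,"yaw":0},{"x":1,"y":0,"z":0.5,"yaw":0}]' >/dev/null
python3 go.py 0.469 -.084 .06 -92.6
python3 -m inch '[{"x":0,"y":0,"z":0,"yaw":0},{"x":0,"y":0,"z":0,"yaw":0},{"x":0,"y":0,"z":0,"yaw":0},{"x":0,"y":0,"z":0,"yaw":0},{"x":0,"y":0,"z":0,"yaw":0}]' >/dev/null
python3 go.py 0.469 -.084 .06 -92.6
```

```text
at present yaw tool steps [0.61 0.05 3.69] | at target yaw tool steps [0.61 0.05 3.69] | yaw steps -0.05 | at [ 0.4709 -0.0688  0.1522] [179.65  -1.11 -92.38] w 0.0879 F [ 0.9  0.3 -0.7] t 3.0
at present yaw tool steps [ 0.46 -0.07  3.56] | at target yaw tool steps [ 0.46 -0.07  3.56] | yaw steps 0.02 | at [ 0.4679 -0.0724  0.149 ] [179.27  -1.18 -92.69] w 0.0875 F [-1.2 -0.5  0.1] t 3.4
```

```bash
python3 -m inch '[{"x":0.46,"y":-0.05,"z":1,"yaw":0},{"x":0,"y":0,"z":1,"yaw":0},{"x":0,"y":0,"z":1,"yaw":0},{"x":0,"y":0,"z":1,"yaw":0},{"x":0,"y":0,"z":1,"yaw":0}]' >/dev/null
python3 go.py 0.469 -.084 .015 -92.6
```

```text
at present yaw tool steps [0.12 0.3  0.57] | at target yaw tool steps [0.12 0.3  0.57] | yaw steps -0.1 | at [ 0.4767 -0.0813  0.0292] [-179.5    -0.92  -92.2 ] w 0.0875 F [0.3 0.7 0.2] t 3.9
```

```bash
python3 -m inch '[{"x":0.1,"y":0.3,"z":0.5,"yaw":0},{"x":0,"y":0,"z":0,"yaw":0}]' >/dev/null
python3 go.py 0.469 -.084 .015 -92.6
python3 -m inch '[{"x":0,"y":0,"z":0,"yaw":0},{"x":0,"y":0,"z":0,"yaw":0},{"x":0,"y":0,"z":0,"yaw":0}]' -1 25
python3 go.py 0.469 -.084 .015 -92.6
python3 -m inch '[{"x":0,"y":0,"z":0,"yaw":0},{"x":0,"y":0,"z":0,"yaw":0},{"x":0,"y":0,"z":0,"yaw":0}]'
python3 go.py 0.469 -.084 .015 -92.6
```

```text
at present yaw tool steps [ 0.05 -0.07 -0.09] | at target yaw tool steps [ 0.05 -0.07 -0.09] | yaw steps -0.13 | at [ 0.4674 -0.0826  0.0127] [-179.79   -0.97  -92.08] w 0.0878 F [-1.5 -0.6 -0.4] t 4.0
time_s: 4.27
tcp_pos: [0.4697, -0.0807, 0.0144]
eef_rot: [-179.7, -1.0, -91.9]
contact_force: [0.0, -0.7, 0.1]
gripper_width: 0.0729
at present yaw tool steps [ 0.13  0.02 -0.02] | at target yaw tool steps [ 0.13  0.02 -0.02] | yaw steps -0.18 | at [ 0.4697 -0.0807  0.0144] [-179.69   -0.98  -91.88] w 0.0729 F [ 0.  -0.7  0.1] t 4.3
time_s: 4.52
tcp_pos: [0.4726, -0.0797, 0.0173]
eef_rot: [-179.3, -0.9, -91.8]
contact_force: [0.0, 0.0, -0.5]
gripper_width: 0.0529
at present yaw tool steps [0.18 0.14 0.09] | at target yaw tool steps [0.18 0.13 0.09] | yaw steps -0.2 | at [ 0.4726 -0.0797  0.0173] [-179.34   -0.89  -91.81] w 0.0529 F [ 0.   0.  -0.5] t 4.5
```

```bash
python3 -m inch '[{"x":0,"y":0.1,"z":0.1,"yaw":0},{"x":0,"y":0,"z":0,"yaw":0},{"x":0,"y":0,"z":0,"yaw":0},{"x":0,"y":0,"z":0,"yaw":0}]'
python3 -m inch '[{"x":0,"y":0,"z":-1,"yaw":0},{"x":0,"y":0,"z":-1,"yaw":0},{"x":0,"y":0,"z":-1,"yaw":0},{"x":0,"y":0,"z":-1,"yaw":0},{"x":0,"y":0,"z":-1,"yaw":0}]'
python3 - <<'E'
import numpy as np
a=np.radians(-3.6);o=np.array([.5508,.270])
for x,y in((45,-40),(-45,-40),(0,40)):print(o+np.array([np.cos(a)*x-np.sin(a)*y,np.sin(a)*x+np.cos(a)*y])/1000)
E
python3 go.py 0.5932 .2272 .16 -93.6
```

```text
time_s: 4.85
tcp_pos: [0.4704, -0.0796, 0.0157]
eef_rot: [-179.2, -0.9, -91.8]
contact_force: [0.3, -0.2, -0.1]
gripper_width: 0.0297
time_s: 5.27
tcp_pos: [0.4634, -0.0789, 0.1389]
eef_rot: [179.9, -1.0, -91.9]
contact_force: [0.4, -0.0, -0.3]
gripper_width: 0.0297
[0.59319958 0.22725336]
[0.50337718 0.2329045 ]
[0.55331162 0.30992107]
at present yaw tool steps [-12.41  -4.77  -0.85] | at target yaw tool steps [-12.54  -4.41  -0.85] | yaw steps -0.41 | at [ 0.4634 -0.0789  0.1389] [179.88  -1.04 -91.94] w 0.0297 F [ 0.4 -0.  -0.3] t 5.3
```

```bash
python3 -m inch '[{"x":-1,"y":-0.36,"z":-0.2,"yaw":0.1},{"x":-1,"y":-0.36,"z":-0.2,"yaw":0.1},{"x":-1,"y":-0.36,"z":-0.2,"yaw":0.1},{"x":-1,"y":-0.36,"z":-0.2,"yaw":0},{"x":-1,"y":-0.36,"z":0,"yaw":0}]' >/dev/null
python3 -m inch '[{"x":-1,"y":-0.36,"z":0,"yaw":0},{"x":-1,"y":-0.36,"z":0,"yaw":0},{"x":-1,"y":-0.36,"z":0,"yaw":0},{"x":-1,"y":-0.36,"z":0,"yaw":0},{"x":-1,"y":-0.36,"z":0,"yaw":0}]' >/dev/null
python3 -m inch '[{"x":-1,"y":-0.36,"z":0,"yaw":0},{"x":-1,"y":-0.36,"z":0,"yaw":0}]' >/dev/null
python3 go.py 0.5932 .231 .068 -93.6
```

```text
at present yaw tool steps [-0.27 -0.08  3.72] | at target yaw tool steps [-0.27 -0.08  3.72] | yaw steps 0.01 | at [0.5907 0.2244 0.1611] [-179.73   -0.86  -93.63] w 0.0298 F [0.7 0.4 0.3] t 6.3
```

```bash
python3 -m inch '[{"x":-0.27,"y":-0.08,"z":1,"yaw":0},{"x":0,"y":0,"z":1,"yaw":0},{"x":0,"y":0,"z":1,"yaw":0},{"x":0,"y":0,"z":0.4,"yaw":0}]' >/dev/null
python3 go.py 0.5932 .231 .066 -93.6
python3 -m inch '[{"x":0,"y":0,"z":0.25,"yaw":0}]' >/dev/null
python3 go.py 0.5932 .231 .066 -93.6
```

```text
at present yaw tool steps [0.27 0.16 0.33] | at target yaw tool steps [0.27 0.16 0.33] | yaw steps -0.06 | at [0.5976 0.2374 0.0742] [-179.43   -0.66  -93.37] w 0.0298 F [-1.2 -0.2 -1.8] t 6.6
at present yaw tool steps [0.25 0.14 0.01] | at target yaw tool steps [0.25 0.14 0.01] | yaw steps -0.06 | at [0.597  0.2369 0.0662] [-179.54   -0.75  -93.36] w 0.0298 F [-0.1  0.  -1.2] t 6.7
```

```bash
python3 -m inch '[{"x":0.2,"y":0.15,"z":0,"yaw":0},{"x":0,"y":0,"z":0.03,"yaw":0}]'
python3 -m inch '[{"x":0,"y":0,"z":0,"yaw":0},{"x":0,"y":0,"z":0,"yaw":0}]' -0.1
python3 -m inch '[{"x":0,"y":0,"z":-1,"yaw":0},{"x":0,"y":0,"z":-1,"yaw":0},{"x":0,"y":0,"z":-1,"yaw":0},{"x":0,"y":0,"z":-1,"yaw":0}]' -0.1
python3 - <<'E'
from m import *
snap('top','top1');moulds('top1',.022,.04,(.4,.65,-.3,-.02));moulds('top1',.072,.09,(.4,.7,.1,.4))
E
python3 go.py .4696 -.2193 .14 -77.3
```

```text
time_s: 6.85
tcp_pos: [0.5929, 0.2316, 0.0651]
eef_rot: [-179.6, -0.8, -93.3]
contact_force: [-3.9, -2.5, 7.9]
gripper_width: 0.0299
time_s: 7.02
tcp_pos: [0.5934, 0.2313, 0.067]
eef_rot: [-179.5, -0.8, -93.4]
contact_force: [-0.4, 0.2, -0.7]
gripper_width: 0.037
time_s: 7.35
tcp_pos: [0.5903, 0.2304, 0.1677]
eef_rot: [-179.8, -1.0, -93.5]
contact_force: [0.3, -0.6, 0.8]
gripper_width: 0.0395
[ 588.6 -216.4   99.5   31.    78.3] n 485 px [324. 190.] z 0.031
[ 469.6 -219.4  100.4   29.9  102.8] n 499 px [325. 238.] z 0.031
[593.3 212.6  72.2  30.3  87.3] n 356 px [149. 182.] z 0.081
at present yaw tool steps [18.3   3.85  1.36] | at target yaw tool steps [16.51  8.78  1.36] | yaw steps 4.03 | at [0.5929 0.2316 0.1739] [-179.44   -0.79  -93.43] w 0.0391 F [1.1 0.6 5.2] t 7.4
```

```bash
python3 -m inch '[{"x":1,"y":0.3,"z":0,"yaw":-1},{"x":1,"y":0.3,"z":0,"yaw":-1},{"x":1,"y":0.4,"z":0,"yaw":-1},{"x":1,"y":0.5,"z":0,"yaw":-0.8},{"x":1,"y":0.5,"z":0,"yaw":0}]' 1 >/dev/null
python3 -m inch '[{"x":1,"y":0.5,"z":0,"yaw":0},{"x":1,"y":0.5,"z":0,"yaw":0},{"x":1,"y":0.5,"z":0,"yaw":0},{"x":1,"y":0.5,"z":0,"yaw":0},{"x":1,"y":0.5,"z":0.1,"yaw":0}]' >/dev/null
python3 -m inch '[{"x":1,"y":0.5,"z":0.1,"yaw":0},{"x":1,"y":0.5,"z":0.2,"yaw":0},{"x":1,"y":0.5,"z":0.5,"yaw":0},{"x":1,"y":0.5,"z":0.5,"yaw":0}]' >/dev/null
python3 go.py .4696 -.2193 .016 -77.3
```

```text
at present yaw tool steps [2.39 1.74 5.71] | at target yaw tool steps [2.4  1.73 5.71] | yaw steps -0.07 | at [ 0.4986 -0.1513  0.1587] [-177.21   -0.61  -77.04] w 0.0873 F [ 1.2 -0.2 -0.1] t 8.6
```

```bash
python3 -m inch '[{"x":1,"y":0.75,"z":0,"yaw":0},{"x":1,"y":0.75,"z":0.7,"yaw":0},{"x":0.4,"y":0.25,"z":1,"yaw":0},{"x":0,"y":0,"z":1,"yaw":0}]' >/dev/null
python3 go.py .4696 -.2193 .016 -77.3
```

```text
at present yaw tool steps [-0.37  0.1   3.14] | at target yaw tool steps [-0.37  0.1   3.14] | yaw steps -0.02 | at [ 0.474  -0.2277  0.0946] [-176.39   -0.94  -77.23] w 0.0877 F [1.  0.1 0.1] t 8.9
```

```bash
python3 -m inch '[{"x":-0.35,"y":0.1,"z":1,"yaw":0}]' | grep -E "tcp|eef"
python3 -m inch '[{"x":0,"y":0,"z":1,"yaw":0}]' | grep -E "tcp|eef"
python3 -m inch '[{"x":0,"y":0,"z":1,"yaw":0}]' | grep -E "tcp|eef"
python3 -m inch '[{"x":0,"y":0,"z":0,"yaw":0}]' -1| grep -E "tcp|eef"
python3 -c "from h import *;print(r.get_state()['joints'].round(1))"
python3 go.py .4696 -.2193 .016 -77.3
```

```text
tcp_pos: [0.4723, -0.2217, 0.0698]
eef_rot: [-176.2, -1.0, -77.4]
tcp_pos: [0.4736, -0.2221, 0.0449]
eef_rot: [-176.1, -1.1, -77.5]
tcp_pos: [0.4763, -0.2226, 0.0203]
eef_rot: [-175.9, -1.1, -77.5]
tcp_pos: [0.4759, -0.2226, 0.0179]
eef_rot: [-176.0, -1.1, -77.5]
[ -3.7  19.4 -36.   -0.1 -30.4  16.4]
at present yaw tool steps [-0.19  0.22  0.08] | at target yaw tool steps [-0.19  0.22  0.08] | yaw steps 0.05 | at [ 0.4759 -0.2226  0.0179] [-175.97   -1.1   -77.51] w 0.0848 F [ 0.3 -0.1  0.2] t 9.2
```

```bash
python3 -m inch '[{"x":-0.15,"y":0.2,"z":0.05,"yaw":0},{"x":0,"y":0,"z":0,"yaw":0},{"x":0,"y":0,"z":0,"yaw":0},{"x":0,"y":0,"z":0,"yaw":0}]' | grep -E "tcp|eef"
python3 go.py .4696 -.2193 .016 -77.3
python3 -m inch '[{"x":0,"y":0,"z":0,"yaw":0},{"x":0,"y":0,"z":0,"yaw":0},{"x":0,"y":0,"z":0,"yaw":0},{"x":0,"y":0,"z":0,"yaw":0},{"x":0,"y":0,"z":0,"yaw":0}]'
python3 -c "from h import *;print(r.get_state()['joints'].round(1))"
python3 go.py .5034 .2329 .14 -93.6
```

```text
tcp_pos: [0.4714, -0.2201, 0.0198]
eef_rot: [-175.8, -1.2, -77.5]
at present yaw tool steps [-0.05  0.06  0.15] | at target yaw tool steps [-0.05  0.06  0.15] | yaw steps 0.05 | at [ 0.4714 -0.2201  0.0198] [-175.77   -1.18  -77.49] w 0.06 F [-0.4 -0.4 -0.3] t 9.6
time_s: 9.98
tcp_pos: [0.4721, -0.2202, 0.0229]
eef_rot: [-175.5, -1.2, -77.5]
contact_force: [0.2, 0.6, -1.5]
gripper_width: 0.0301
[ -3.4  18.4 -36.7  -0.1 -30.2  16. ]
at present yaw tool steps [-17.42  -5.14  -4.68] | at target yaw tool steps [-18.17  -0.11  -4.68] | yaw steps -4.02 | at [ 0.4721 -0.2202  0.0229] [-175.53   -1.24  -77.52] w 0.0301 F [ 0.2  0.6 -1.5] t 10.0
```

```bash
python3 -m inch '[{"x":0,"y":0,"z":-1,"yaw":0},{"x":0,"y":0,"z":-1,"yaw":0},{"x":0,"y":0,"z":-1,"yaw":0},{"x":0,"y":0,"z":-1,"yaw":0},{"x":-0.5,"y":-0.2,"z":-1,"yaw":0}]' | grep -E "tcp|eef"
python3 -m inch '[{"x":-1,"y":-0.4,"z":-0.5,"yaw":0},{"x":-1,"y":-0.3,"z":0,"yaw":0},{"x":-1,"y":-0.3,"z":0,"yaw":0},{"x":-1,"y":-0.3,"z":0,"yaw":0},{"x":-1,"y":-0.3,"z":0,"yaw":0}]' | grep -E "tcp|eef"
python3 -m inch '[{"x":-1,"y":-0.3,"z":0,"yaw":0.5},{"x":-1,"y":-0.3,"z":0,"yaw":0.5},{"x":-1,"y":-0.3,"z":0,"yaw":0.5},{"x":-1,"y":-0.3,"z":0,"yaw":0.5},{"x":-1,"y":-0.3,"z":0,"yaw":0.5}]' | grep -E "tcp|eef"
python3 go.py .5034 .2329 .14 -93.6
```

```text
tcp_pos: [0.4589, -0.2065, 0.1452]
eef_rot: [-176.4, -0.9, -77.7]
tcp_pos: [0.473, -0.0738, 0.1658]
eef_rot: [-175.8, -1.0, -78.0]
tcp_pos: [0.4909, 0.0613, 0.1671]
eef_rot: [-175.7, -0.2, -88.4]
at present yaw tool steps [-6.85 -0.69  1.09] | at target yaw tool steps [-6.88 -0.07  1.09] | yaw steps -1.3 | at [0.4909 0.0613 0.1671] [-175.66   -0.2   -88.41] w 0.0301 F [ 0.  -0.1 -1.4] t 11.2
```

```bash
python3 -m inch '[{"x":-1,"y":0,"z":0,"yaw":0.7},{"x":-1,"y":0,"z":0,"yaw":0.6},{"x":-1,"y":0,"z":0,"yaw":0},{"x":-1,"y":0,"z":0,"yaw":0},{"x":-1,"y":0,"z":0,"yaw":0}]' | grep -E "tcp|eef"
python3 -m inch '[{"x":-1,"y":0,"z":0,"yaw":0},{"x":-0.8,"y":0,"z":0,"yaw":0},{"x":0,"y":0,"z":1,"yaw":0},{"x":0,"y":0,"z":1,"yaw":0}]' | grep -E "tcp|eef"
python3 go.py .5034 .2329 .073 -93.6
```

```text
tcp_pos: [0.4947, 0.1926, 0.1665]
eef_rot: [-175.7, 0.2, -94.0]
tcp_pos: [0.5039, 0.2474, 0.1198]
eef_rot: [-175.4, 0.6, -93.7]
at present yaw tool steps [ 0.58 -0.02  1.87] | at target yaw tool steps [ 0.58 -0.02  1.87] | yaw steps 0.02 | at [0.5039 0.2474 0.1198] [-175.37    0.59  -93.69] w 0.0302 F [ 0.   0.2 -2.9] t 12.0
```

```bash
python3 -m inch '[{"x":0.5,"y":0,"z":0.9,"yaw":0},{"x":0.1,"y":0,"z":0.6,"yaw":0},{"x":0,"y":0,"z":0.25,"yaw":0},{"x":0,"y":0,"z":0.05,"yaw":0}]' | grep -E "tcp|eef|force"
python3 go.py .5034 .2329 .073 -93.6
```

```text
tcp_pos: [0.5057, 0.2331, 0.0709]
eef_rot: [-175.5, 0.4, -93.5]
contact_force: [-17.2, -0.3, 36.7]
at present yaw tool steps [ 0.01  0.09 -0.08] | at target yaw tool steps [ 0.01  0.09 -0.08] | yaw steps -0.02 | at [0.5057 0.2331 0.0709] [-175.49    0.41  -93.53] w 0.0309 F [-17.2  -0.3  36.7] t 12.3
```

```bash
python3 -m inch '[{"x":0,"y":0,"z":-0.05,"yaw":0},{"x":0,"y":0,"z":0,"yaw":0},{"x":0,"y":0,"z":0,"yaw":0}]' -0.1 | grep -E "tcp|eef|force|wid"
python3 -m inch '[{"x":0,"y":0,"z":-0.5,"yaw":0},{"x":0,"y":0,"z":-1,"yaw":0},{"x":0,"y":0,"z":-1,"yaw":0},{"x":0,"y":0,"z":-1,"yaw":0}]' -0.1| grep -E "tcp|eef|force"
python3 -m inch '[{"x":1,"y":0,"z":-0.3,"yaw":0},{"x":1,"y":-0.2,"z":0,"yaw":0},{"x":1,"y":-0.2,"z":0,"yaw":0},{"x":1,"y":-0.2,"z":0,"yaw":0},{"x":1,"y":-0.2,"z":0,"yaw":0}]' 1| grep -E "tcp|eef|force"
python3 - <<'E'
from m import *
snap('top','top2');moulds('top2',.022,.04,(.4,.65,-.3,-.02));moulds('top2',.07,.095,(.4,.7,.1,.4))
E
python3 go.py .5886 -.2164 .14 -101.8
```

```text
tcp_pos: [0.5062, 0.2338, 0.0735]
eef_rot: [-175.4, 0.4, -93.5]
contact_force: [1.2, -0.4, -0.3]
gripper_width: 0.0385
tcp_pos: [0.4966, 0.2313, 0.158]
eef_rot: [-175.9, -0.0, -93.6]
contact_force: [-0.4, 1.4, -0.4]
tcp_pos: [0.512, 0.1081, 0.1757]
eef_rot: [-175.2, 0.5, -93.1]
contact_force: [0.2, 0.6, -0.1]
[ 588.7 -216.5   99.6   31.    78. ] n 485 px [324. 190.] z 0.031
at present yaw tool steps [12.66 -3.79  1.42] | at target yaw tool steps [11.95 -5.64  1.42] | yaw steps -2.15 | at [0.5116 0.105  0.1755] [-175.27    0.49  -93.2 ] w 0.0713 F [-2.  -3.8 -0.5] t 13.4
```

```bash
python3 -m inch '[{"x":1,"y":-0.3,"z":0,"yaw":0.5},{"x":1,"y":-0.3,"z":0,"yaw":0.5},{"x":1,"y":-0.35,"z":0,"yaw":0.5},{"x":1,"y":-0.4,"z":0,"yaw":0.5},{"x":1,"y":-0.45,"z":0,"yaw":0}]' | grep -E "tcp|eef"
python3 -m inch '[{"x":1,"y":-0.45,"z":0,"yaw":0},{"x":1,"y":-0.45,"z":0,"yaw":0},{"x":1,"y":-0.45,"z":0,"yaw":0},{"x":1,"y":-0.45,"z":0.2,"yaw":0},{"x":1,"y":-0.45,"z":0.5,"yaw":0}]' | grep -E "tcp|eef"
python3 go.py .5886 -.2164 .016 -101.8
python3 - <<'E'
from m import *
snap('top','top3');moulds('top3',.022,.04,(.4,.65,-.35,-.02));moulds('top3',.07,.095,(.4,.7,.1,.4))
E
```

```text
tcp_pos: [0.5411, -0.0284, 0.1792]
eef_rot: [-175.2, 1.3, -101.4]
tcp_pos: [0.5753, -0.169, 0.1671]
eef_rot: [-174.8, 1.4, -101.4]
at present yaw tool steps [ 1.75 -0.9   6.05] | at target yaw tool steps [ 1.75 -0.91  6.05] | yaw steps -0.1 | at [ 0.5753 -0.169   0.1671] [-174.83    1.41 -101.4 ] w 0.0876 F [ 0.3  1.  -0. ] t 14.2
[ 470.4 -341.7   61.4   15.7  179.6] n 86 px [376. 242.] z 0.030
[595.7 245.5  61.3  30.6  86.8] n 302 px [134. 181.] z 0.082
[508.  239.7  89.   30.   86.2] n 428 px [133. 216.] z 0.081
```

```bash
python3 -m inch '[{"x":0.6,"y":-0.3,"z":0.5,"yaw":0.1},{"x":0.6,"y":-0.3,"z":0.5,"yaw":0},{"x":0.5,"y":-0.3,"z":0.5,"yaw":0}]' | grep -E "tcp|eef"
python3 -m inch '[{"x":0,"y":0,"z":0.5,"yaw":0},{"x":0,"y":0,"z":0.5,"yaw":0},{"x":0,"y":0,"z":0.5,"yaw":0},{"x":0,"y":0,"z":0.5,"yaw":0}]' | grep -E "tcp|eef"
python3 -c "from h import *;print(r.get_state()['joints'].round(2))"
python3 go.py .5886 -.2164 .016 -101.8
```

```text
tcp_pos: [0.5928, -0.2215, 0.1278]
eef_rot: [-174.9, 1.4, -102.0]
tcp_pos: [0.5984, -0.2253, 0.0751]
eef_rot: [-174.9, 1.4, -102.3]
[ -3.53  22.95 -19.03  -0.85 -42.73  -8.27]
at present yaw tool steps [-0.26  0.46  2.36] | at target yaw tool steps [-0.27  0.46  2.36] | yaw steps 0.13 | at [ 0.5984 -0.2253  0.0751] [-174.86    1.38 -102.33] w 0.0875 F [-0.4  0.2  0.7] t 14.8
```

```bash
python3 -m inch '[{"x":-0.25,"y":0.4,"z":0.5,"yaw":-0.1},{"x":0,"y":0,"z":0.5,"yaw":0},{"x":0,"y":0,"z":0.5,"yaw":0},{"x":0,"y":0,"z":0.5,"yaw":0}]' -0.1| grep -E "tcp|eef"
python3 go.py .5886 -.2164 .018 -101.8
```

```text
tcp_pos: [0.5946, -0.2168, 0.0218]
eef_rot: [-174.9, 1.3, -102.0]
at present yaw tool steps [0.03 0.24 0.15] | at target yaw tool steps [0.03 0.24 0.15] | yaw steps 0.05 | at [ 0.5946 -0.2168  0.0218] [-174.87    1.34 -102.  ] w 0.0667 F [-0.1  0.2 -0.4] t 15.2
```

```bash
python3 -m inch '[{"x":0,"y":0.22,"z":0.1,"yaw":0},{"x":0,"y":0,"z":0,"yaw":0},{"x":0,"y":0,"z":0,"yaw":0},{"x":0,"y":0,"z":0,"yaw":0},{"x":0,"y":0,"z":0,"yaw":0}]' -1| grep -E "tcp|eef|wid"
python3 -m inch '[{"x":0,"y":0,"z":0,"yaw":0},{"x":0,"y":0,"z":0,"yaw":0}]' -1| grep -E "tcp|eef|wid|for"
python3 -m inch '[{"x":0,"y":0,"z":-1,"yaw":0},{"x":0,"y":0,"z":-1,"yaw":0},{"x":0,"y":0,"z":-1,"yaw":0},{"x":0,"y":0,"z":-1,"yaw":0},{"x":0,"y":0,"z":-1,"yaw":0}]' -1| grep -E "tcp|eef|wid"
python3 -m inch '[{"x":-1,"y":0,"z":-1,"yaw":-0.5},{"x":-1,"y":0,"z":-1,"yaw":-0.5},{"x":-1,"y":0,"z":-1,"yaw":-0.5},{"x":-1,"y":0,"z":-1,"yaw":-0.5},{"x":-1,"y":0,"z":-1,"yaw":0}]' -1| grep -E "tcp|eef|wid"
python3 go.py .5533 .3099 .16 -93.6
```

```text
tcp_pos: [0.5878, -0.2152, 0.0171]
eef_rot: [-175.1, 1.3, -102.0]
gripper_width: 0.0334
tcp_pos: [0.5884, -0.2153, 0.0184]
eef_rot: [-175.0, 1.3, -102.0]
contact_force: [-0.4, 0.6, -1.2]
gripper_width: 0.0305
tcp_pos: [0.5728, -0.2153, 0.1416]
eef_rot: [-175.7, 1.3, -102.1]
gripper_width: 0.0304
tcp_pos: [0.5783, -0.0928, 0.276]
eef_rot: [-175.5, 0.7, -94.2]
gripper_width: 0.0303
at present yaw tool steps [-15.99   2.18   4.64] | at target yaw tool steps [-16.01   2.01   4.64] | yaw steps 0.16 | at [ 0.5783 -0.0928  0.276 ] [-175.46    0.68  -94.22] w 0.0303 F [ 1.6 -0.1 -0.9] t 16.6
```

```bash
python3 -m inch '[{"x":-1,"y":0.13,"z":0,"yaw":0},{"x":-1,"y":0.13,"z":0,"yaw":0},{"x":-1,"y":0.13,"z":0,"yaw":0},{"x":-1,"y":0.13,"z":0,"yaw":0},{"x":-1,"y":0.13,"z":0,"yaw":0}]' | grep -E "tcp|eef"
python3 -m inch '[{"x":-1,"y":0.13,"z":0,"yaw":0},{"x":-1,"y":0.13,"z":0,"yaw":0},{"x":-1,"y":0.13,"z":0,"yaw":0},{"x":-1,"y":0.13,"z":0,"yaw":0},{"x":-1,"y":0.13,"z":0,"yaw":0}]' | grep -E "tcp|eef"
python3 -m inch '[{"x":-1,"y":0.13,"z":0,"yaw":0},{"x":-1,"y":0.13,"z":0.5,"yaw":0},{"x":-1,"y":0.13,"z":0.5,"yaw":0},{"x":-1,"y":0.13,"z":0.5,"yaw":0},{"x":-1,"y":0.13,"z":0.5,"yaw":0}]' | grep -E "tcp|eef"
python3 go.py .5533 .3099 .08 -93.6
```

```text
tcp_pos: [0.5728, 0.039, 0.2877]
eef_rot: [-174.5, 1.0, -94.2]
tcp_pos: [0.5633, 0.171, 0.2905]
eef_rot: [-174.4, 1.1, -94.2]
tcp_pos: [0.5607, 0.3046, 0.246]
eef_rot: [-174.0, 1.5, -94.2]
at present yaw tool steps [-0.19  0.31  6.64] | at target yaw tool steps [-0.19  0.31  6.64] | yaw steps 0.15 | at [0.5607 0.3046 0.246 ] [-174.02    1.54  -94.19] w 0.0298 F [ 0.8  0.2 -1.2] t 17.8
```

```bash
python3 -m inch '[{"x":-0.1,"y":0.2,"z":0.5,"yaw":0},{"x":-0.1,"y":0.1,"z":0.5,"yaw":0},{"x":0,"y":0,"z":0.5,"yaw":0},{"x":0,"y":0,"z":0.5,"yaw":0},{"x":0,"y":0,"z":0.5,"yaw":0}]' | grep -E "tcp|eef"
python3 -m inch '[{"x":0,"y":0,"z":0.5,"yaw":0},{"x":0,"y":0,"z":0.5,"yaw":0},{"x":0,"y":0,"z":0.5,"yaw":0},{"x":0,"y":0,"z":0.5,"yaw":0},{"x":0,"y":0,"z":0.5,"yaw":0}]' | grep -E "tcp|eef"
python3 go.py .5533 .3099 .07 -93.6
```

```text
tcp_pos: [0.5586, 0.3182, 0.1804]
eef_rot: [-174.0, 1.7, -93.9]
tcp_pos: [0.5647, 0.3197, 0.1162]
eef_rot: [-174.0, 1.7, -93.9]
at present yaw tool steps [0.42 0.43 1.85] | at target yaw tool steps [0.42 0.43 1.85] | yaw steps 0.07 | at [0.5647 0.3197 0.1162] [-173.99    1.74  -93.87] w 0.0297 F [-0.7  1.2 -1. ] t 18.7
```

```bash
python3 -m inch '[{"x":0.4,"y":0.4,"z":0.5,"yaw":0},{"x":0,"y":0.1,"z":0.5,"yaw":0},{"x":0,"y":0,"z":0.4,"yaw":0}]' | grep -E "tcp|eef|force"
python3 -m inch '[{"x":0,"y":0,"z":0.25,"yaw":0}]' | grep -E "tcp|eef|force"
python3 go.py .5533 .3099 .07 -93.6
```

```text
tcp_pos: [0.5551, 0.311, 0.0781]
eef_rot: [-174.0, 1.8, -93.9]
contact_force: [0.4, -0.0, -1.0]
tcp_pos: [0.5554, 0.3107, 0.0709]
eef_rot: [-174.0, 1.7, -93.9]
contact_force: [0.4, 0.6, -1.0]
at present yaw tool steps [0.04 0.08 0.04] | at target yaw tool steps [0.04 0.08 0.04] | yaw steps 0.08 | at [0.5554 0.3107 0.0709] [-174.04    1.73  -93.92] w 0.0304 F [ 0.4  0.6 -1. ] t 19.0
```

Release, rise fast (this also reduces tilt), and look.

```bash
python3 -m inch '[{"x":0,"y":0,"z":0.03,"yaw":0},{"x":0,"y":0,"z":0,"yaw":0},{"x":0,"y":0,"z":0,"yaw":0}]' -0.1 | grep -E "tcp|eef|force|wid"
python3 -m inch '[{"x":0,"y":0,"z":-0.5,"yaw":0},{"x":0,"y":0,"z":-1,"yaw":0},{"x":0,"y":0,"z":-1,"yaw":0},{"x":0,"y":0,"z":-1,"yaw":0},{"x":0,"y":0,"z":-1,"yaw":0}]' -0.1| grep -E "tcp|eef|force"
python3 -m inch '[{"x":1,"y":-0.4,"z":0,"yaw":-1},{"x":1,"y":-0.4,"z":0,"yaw":-1},{"x":1,"y":-0.3,"z":0,"yaw":-1},{"x":1,"y":0,"z":0,"yaw":-1},{"x":1,"y":0,"z":0,"yaw":-1}]' 0 | grep -E "tcp|eef|force"
python3 -m inch '[{"x":1,"y":0,"z":0,"yaw":-1},{"x":1,"y":0,"z":0,"yaw":-1},{"x":1,"y":0,"z":0,"yaw":-1},{"x":1,"y":0.2,"z":0,"yaw":-1},{"x":1,"y":0.4,"z":0,"yaw":-1}]' 0 | grep -E "tcp|eef|force"
python3 -m inch '[{"x":0.6,"y":0.8,"z":0,"yaw":-1},{"x":0.6,"y":0.8,"z":0,"yaw":-1},{"x":0.6,"y":0.8,"z":0,"yaw":-1},{"x":0.5,"y":0.8,"z":0,"yaw":-1},{"x":0.5,"y":0.8,"z":0,"yaw":-1}]' 0 | grep -E "tcp|eef|force"
python3 go.py .5654 -.3632 .2 -7.9
```

```text
tcp_pos: [0.5562, 0.311, 0.0698]
eef_rot: [-174.0, 1.7, -93.9]
contact_force: [-0.2, -0.2, -0.2]
gripper_width: 0.0389
tcp_pos: [0.5436, 0.3076, 0.1833]
eef_rot: [-174.2, 1.4, -93.9]
contact_force: [-0.6, 1.0, -1.0]
tcp_pos: [0.586, 0.1882, 0.2]
eef_rot: [-172.8, -0.2, -72.8]
contact_force: [-0.1, -0.6, -0.5]
tcp_pos: [0.6308, 0.0633, 0.2085]
eef_rot: [-172.7, -2.9, -51.8]
contact_force: [-0.2, 0.5, 0.4]
tcp_pos: [0.6165, -0.0632, 0.2075]
eef_rot: [-173.8, -5.8, -30.9]
contact_force: [-0.1, 0.8, 0.7]
at present yaw tool steps [ 4.4  11.35  0.3 ] | at target yaw tool steps [-0.38 12.17  0.3 ] | yaw steps 5.74 | at [ 0.6165 -0.0632  0.2075] [-173.81   -5.81  -30.87] w 0.0438 F [-0.1  0.8  0.7] t 20.9
```

```bash
cat > t.py <<'E'
from h import *
s=r.get_state();z=R.from_euler('xyz',s['eef_rot'],degrees=True).as_matrix()[:,2];a=np.radians(s['joints'][0])
T=np.degrees(np.arcsin([z[0]*np.cos(a)+z[1]*np.sin(a),-z[0]*np.sin(a)+z[1]*np.cos(a)]))
print('tilt out/left',T.round(2),'yaw',s['eef_rot'][2].round(1),'pos',s['tcp_pos'].round(3),'j',s['joints'].round(1),'t',round(s['time_s'],1))
E
python3 t.py
python3 -m inch '[{"x":0,"y":0,"z":-1,"yaw":0},{"x":0,"y":0,"z":-1,"yaw":0},{"x":0,"y":0,"z":-1,"yaw":0},{"x":0,"y":0,"z":-1,"yaw":0},{"x":0,"y":0,"z":-1,"yaw":0}]' >/dev/null; python3 t.py
python3 -m inch '[{"x":0,"y":0,"z":0.4,"yaw":0},{"x":0,"y":0,"z":0.4,"yaw":0},{"x":0,"y":0,"z":0.4,"yaw":0},{"x":0,"y":0,"z":0.4,"yaw":0},{"x":0,"y":0,"z":0.4,"yaw":0}]' >/dev/null; python3 t.py
python3 -m inch '[{"x":0,"y":0,"z":0.4,"yaw":0},{"x":0,"y":0,"z":0.4,"yaw":0},{"x":0,"y":0,"z":0.4,"yaw":0},{"x":0,"y":0,"z":0.4,"yaw":0},{"x":0,"y":0,"z":0.4,"yaw":0}]' >/dev/null; python3 t.py
python3 -m inch '[{"x":0,"y":0,"z":0,"yaw":0},{"x":0,"y":0,"z":0,"yaw":0},{"x":0,"y":0,"z":0,"yaw":0},{"x":0,"y":0,"z":0,"yaw":0},{"x":0,"y":0,"z":0,"yaw":0}]' >/dev/null; python3 t.py
```

```text
tilt out/left [8.46 0.63] yaw -30.9 pos [ 0.617 -0.063  0.208] j [ 11.8  12.2 -15.3  -0.8 -54.   48.1] t 20.9
tilt out/left [8.14 0.73] yaw -30.9 pos [ 0.595 -0.075  0.334] j [ 11.    6.2  -5.8  -0.8 -69.8  48.6] t 21.3
tilt out/left [9.41 0.56] yaw -31.0 pos [ 0.607 -0.073  0.296] j [ 11.    7.5  -9.5  -0.6 -63.6  48.6] t 21.8
tilt out/left [8.99 0.57] yaw -30.9 pos [ 0.614 -0.071  0.237] j [ 11.1  10.4 -13.7  -0.7 -56.9  48.6] t 22.2
tilt out/left [8.72 0.58] yaw -30.9 pos [ 0.613 -0.071  0.233] j [ 11.1  10.7 -13.8  -0.7 -56.8  48.6] t 22.6
```

```bash
python3 -m inch '[{"x":0,"y":0,"z":-1,"yaw":0},{"x":0,"y":0,"z":-1,"yaw":0},{"x":0,"y":0,"z":-0.8,"yaw":0},{"x":0,"y":0,"z":-0.5,"yaw":0},{"x":0,"y":0,"z":-0.2,"yaw":0}]' >/dev/null; python3 t.py
python3 -m inch '[{"x":0,"y":0,"z":0.1,"yaw":0},{"x":0,"y":0,"z":0.4,"yaw":0},{"x":0,"y":0,"z":0.7,"yaw":0},{"x":0,"y":0,"z":1,"yaw":0},{"x":0,"y":0,"z":1,"yaw":0}]' >/dev/null; python3 t.py
python3 -m inch '[{"x":0,"y":0,"z":0,"yaw":0},{"x":0,"y":0,"z":0,"yaw":0}]' >/dev/null; python3 t.py
python3 -m inch '[{"x":0,"y":0,"z":-1,"yaw":0},{"x":0,"y":0,"z":-1,"yaw":0},{"x":0,"y":0,"z":-0.8,"yaw":0},{"x":0,"y":0,"z":-0.5,"yaw":0},{"x":0,"y":0,"z":-0.2,"yaw":0}]' >/dev/null; python3 t.py
python3 -m inch '[{"x":0,"y":0,"z":0.1,"yaw":0},{"x":0,"y":0,"z":0.4,"yaw":0},{"x":0,"y":0,"z":0.7,"yaw":0},{"x":0,"y":0,"z":1,"yaw":0},{"x":0,"y":0,"z":1,"yaw":0}]' >/dev/null; python3 t.py
python3 -m inch '[{"x":0,"y":0,"z":0,"yaw":0},{"x":0,"y":0,"z":0,"yaw":0},{"x":0,"y":0,"z":0,"yaw":0},{"x":0,"y":0,"z":0,"yaw":0},{"x":0,"y":0,"z":0,"yaw":0}]' >/dev/null; python3 t.py
```

```text
tilt out/left [8.73 0.59] yaw -30.9 pos [ 0.599 -0.075  0.324] j [ 11.    6.5  -6.9  -0.6 -67.9  48.6] t 23.0
tilt out/left [9.56 0.53] yaw -31.0 pos [ 0.614 -0.072  0.248] j [ 11.1   9.8 -13.1  -0.6 -57.6  48.6] t 23.4
tilt out/left [8.84 0.62] yaw -31.0 pos [ 0.611 -0.071  0.239] j [ 11.1  10.2 -13.7  -0.7 -57.3  48.6] t 23.6
tilt out/left [8.3  0.63] yaw -30.9 pos [ 0.596 -0.076  0.326] j [ 11.    6.4  -6.8  -0.7 -68.6  48.6] t 24.0
tilt out/left [9.07 0.55] yaw -31.0 pos [ 0.61  -0.072  0.25 ] j [ 11.1   9.5 -13.   -0.6 -58.4  48.6] t 24.4
tilt out/left [8.27 0.63] yaw -31.0 pos [ 0.607 -0.072  0.241] j [ 11.1  10.  -13.5  -0.7 -58.3  48.6] t 24.8
```

```bash
python3 -m inch '[{"x":0.3,"y":0.9,"z":0,"yaw":-0.5},{"x":0.3,"y":0.9,"z":0,"yaw":-0.5},{"x":0.3,"y":0.9,"z":0,"yaw":-0.5},{"x":0.3,"y":0.9,"z":0,"yaw":-0.5},{"x":0.3,"y":0.9,"z":0,"yaw":-0.5}]' >/dev/null; python3 t.py
python3 -m inch '[{"x":0.2,"y":0.9,"z":0,"yaw":-0.5},{"x":0.2,"y":0.9,"z":0,"yaw":-0.5},{"x":0.2,"y":0.9,"z":0,"yaw":-0.5},{"x":0.2,"y":0.9,"z":0,"yaw":-0.5},{"x":0.2,"y":0.9,"z":0,"yaw":-0.5}]' >/dev/null; python3 t.py
python3 -m inch '[{"x":0,"y":0,"z":0,"yaw":0},{"x":0,"y":0,"z":0,"yaw":0},{"x":0,"y":0,"z":0,"yaw":0},{"x":0,"y":0,"z":0,"yaw":0},{"x":0,"y":0,"z":0,"yaw":0}]' >/dev/null; python3 t.py
python3 -m inch '[{"x":0,"y":0,"z":0,"yaw":0},{"x":0,"y":0,"z":0,"yaw":0},{"x":0,"y":0,"z":0,"yaw":0},{"x":0,"y":0,"z":0,"yaw":0},{"x":0,"y":0,"z":0,"yaw":0}]' >/dev/null; python3 t.py
python3 -m inch '[{"x":0,"y":0,"z":-0.2,"yaw":0},{"x":0,"y":0,"z":-0.2,"yaw":0},{"x":0,"y":0,"z":-0.2,"yaw":0},{"x":0,"y":0,"z":-0.2,"yaw":0},{"x":0,"y":0,"z":-0.2,"yaw":0}]' >/dev/null; python3 t.py
```

```text
tilt out/left [8.58 2.45] yaw -20.2 pos [ 0.593 -0.19   0.241] j [ -1.3  11.3 -11.   -2.9 -59.1  72.8] t 25.2
tilt out/left [8.53 4.22] yaw -9.5 pos [ 0.589 -0.311  0.244] j [-13.6  15.5  -4.4  -4.8 -61.6  96.3] t 25.7
tilt out/left [8.85 4.17] yaw -9.7 pos [ 0.589 -0.315  0.248] j [-13.9  15.4  -4.1  -4.7 -61.7  96.4] t 26.1
tilt out/left [8.93 4.17] yaw -9.5 pos [ 0.59  -0.312  0.249] j [-13.6  15.2  -4.2  -4.7 -61.7  96.3] t 26.5
tilt out/left [8.81 4.2 ] yaw -9.5 pos [ 0.585 -0.313  0.275] j [-13.8  14.1  -2.3  -4.6 -64.8  96.2] t 26.9
```

```bash
python3 -m inch '[{"x":-1,"y":0,"z":0,"yaw":0},{"x":-1,"y":0,"z":0,"yaw":0},{"x":0,"y":0,"z":0,"yaw":0},{"x":0,"y":0,"z":0,"yaw":0},{"x":0,"y":0,"z":0,"yaw":0}]' >/dev/null; python3 t.py
python3 -m inch '[{"x":0.5,"y":0,"z":0,"yaw":0},{"x":0.5,"y":0,"z":0,"yaw":0},{"x":0.5,"y":0,"z":0,"yaw":0},{"x":0.5,"y":0,"z":0,"yaw":0},{"x":0,"y":0,"z":0,"yaw":0}]' >/dev/null; python3 t.py
python3 -m inch '[{"x":1,"y":0,"z":0,"yaw":0},{"x":1,"y":0,"z":0,"yaw":0},{"x":0,"y":0,"z":0,"yaw":0},{"x":0,"y":0,"z":0,"yaw":0},{"x":0,"y":0,"z":0,"yaw":0}]' >/dev/null; python3 t.py
python3 -m inch '[{"x":-0.5,"y":0,"z":0,"yaw":0},{"x":-0.5,"y":0,"z":0,"yaw":0},{"x":-0.5,"y":0,"z":0,"yaw":0},{"x":-0.5,"y":0,"z":0,"yaw":0},{"x":0,"y":0,"z":0,"yaw":0}]' >/dev/null; python3 t.py
python3 -m inch '[{"x":0,"y":0,"z":1,"yaw":0},{"x":0,"y":0,"z":1,"yaw":0},{"x":0,"y":0,"z":0,"yaw":0},{"x":0,"y":0,"z":0,"yaw":0},{"x":0,"y":0,"z":0,"yaw":0}]' >/dev/null; python3 t.py
python3 -m inch '[{"x":0,"y":0,"z":-0.5,"yaw":0},{"x":0,"y":0,"z":-0.5,"yaw":0},{"x":0,"y":0,"z":-0.5,"yaw":0},{"x":0,"y":0,"z":-0.5,"yaw":0},{"x":0,"y":0,"z":0,"yaw":0}]' >/dev/null; python3 t.py
```

```text
tilt out/left [9.08 4.22] yaw -9.5 pos [ 0.536 -0.305  0.271] j [-14.2   9.7  -8.5  -4.7 -62.8  96.9] t 27.3
tilt out/left [9.3  4.12] yaw -9.5 pos [ 0.589 -0.315  0.282] j [-13.8  14.   -1.6  -4.5 -65.1  96.2] t 27.8
tilt out/left [9.19 4.08] yaw -9.5 pos [ 0.641 -0.323  0.289] j [-13.5  18.6   5.5  -4.4 -67.8  95.6] t 28.2
tilt out/left [9.01 4.16] yaw -9.5 pos [ 0.587 -0.314  0.279] j [-13.8  14.1  -1.9  -4.6 -65.1  96.2] t 28.6
tilt out/left [9.34 4.05] yaw -9.5 pos [ 0.594 -0.313  0.233] j [-13.5  16.   -5.3  -4.7 -59.4  96.4] t 29.0
tilt out/left [9.58 4.01] yaw -9.5 pos [ 0.586 -0.316  0.29 ] j [-13.9  13.4  -1.4  -4.4 -65.7  96.2] t 29.4
```

```bash
cat > go.py <<'E'
import sys
from h import *
# go.py x y z yaw: where the GRASP POINT should be; remaining shift in tool axes in full scales
t=[float(a) for a in sys.argv[1:5]];s=r.get_state();p=np.array(s['tcp_pos']);e=s['eef_rot']
T=R.from_euler('xyz',e,degrees=True);z=T.as_matrix()[:,2];g=p-.008*z
h=T.as_matrix()[:,0];yaw=np.degrees(np.arctan2(h[1],h[0]))
dy=(t[3]-yaw+180)%360-180;D=np.array(t[:3])-g
N=R.from_euler('z',dy,degrees=True)*T
a=np.radians(yaw);n=np.array([-np.sin(a),np.cos(a),0])
print('now',np.round(T.inv().apply(D)/.025,2),'after yaw',np.round(N.inv().apply(D)/.025,2),'up unit',np.round(T.inv().apply([0,0,1]),2),'yawrows',round(-dy/4,2),'| grasp pt',g.round(4),'D mm',(D*1000).round(1),'yaw',round(yaw,2),'tilt x,lat',np.degrees([z[0]*np.cos(a)+z[1]*np.sin(a),z@n]).round(1),'w',round(s['gripper_width'],4),'F',np.round(s['contact_force'],1),'t',round(s['time_s'],1))
E
python3 go.py .5645 -.363 .17 -7.9
```

```text
now [-1.37  2.26  4.85] after yaw [-1.43  2.25  4.84] up unit [ 0.17 -0.06 -0.98] yawrows -0.39 | grasp pt [ 0.585  -0.3161  0.2983] D mm [ -20.5  -46.9 -128.3] yaw -9.46 tilt x,lat [9.8 3.3] w 0.044 F [0.3 0.1 1.8] t 29.4
```

```bash
python3 -m inch '[{"x":-0.3,"y":0.5,"z":0.6,"yaw":-0.2},{"x":-0.3,"y":0.5,"z":0.8,"yaw":-0.2},{"x":-0.3,"y":0.5,"z":0.8,"yaw":0},{"x":-0.2,"y":0.4,"z":0.8,"yaw":0},{"x":-0.2,"y":0.3,"z":0.8,"yaw":0}]' >/dev/null; python3 go.py .5645 -.363 .17 -7.9
python3 - <<'E'
from m import *
snap('top','top4');print('tab+');moulds('top4',.07,.095,(.4,.7,.1,.45));moulds('top4',.022,.04,(.4,.65,-.3,-.02))
d=np.load('pics/top4.npy')
crop('top4',60,135,140,145,'d4',4)
a=cv2.imread('pics/d4.png'); 
snap('side','side4');crop('side4',215,255,150,120,'e4',4)
b=cv2.imread('pics/e4.png');cv2.imwrite('pics/f4.png',np.hstack([cv2.resize(a,(386,400)),cv2.resize(b,(500,400))[:, :410]]))
E
```

```text
now [-0.44 -0.05  1.38] after yaw [-0.44 -0.05  1.38] up unit [ 0.19 -0.04 -0.98] yawrows 0.1 | grasp pt [ 0.5683 -0.3663  0.2059] D mm [ -3.8   3.3 -35.9] yaw -7.51 tilt x,lat [11.1  2.6] w 0.0437 F [ 0.8 -0.1  1.2] t 29.8
tab+
[648.1 133.1  49.1  23.7 126.7] n 62 px [183. 160.] z 0.080
[594.3 226.3  99.8  30.7  86.3] n 541 px [143. 181.] z 0.081
[558.  307.3  99.6  30.1  86.2] n 547 px [108. 196.] z 0.081
[484.9 215.4  98.8  30.4  93.5] n 557 px [144. 227.] z 0.081
```

View pics/f4.png

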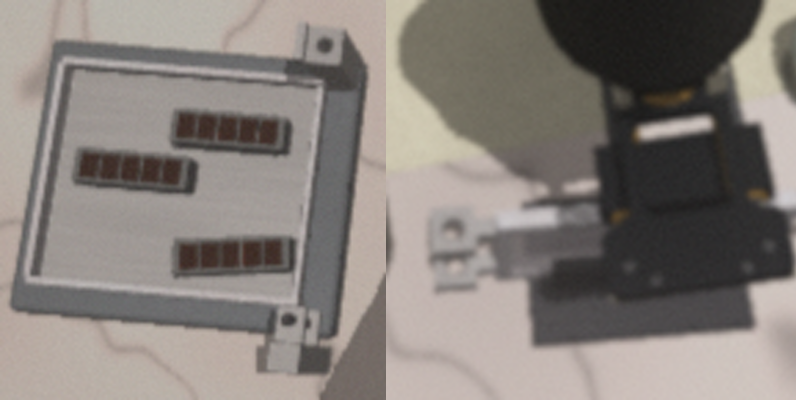

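Run:
```python
from m import *
d=np.load('pics/top4.npy');c=cloud('top',d);d0=np.load('pics/top0.npy');c0=cloud('top',d0)
a=np.radians(-3.7);Q=np.array([[np.cos(a),-np.sin(a)],[np.sin(a),np.cos(a)]])
z=c[...,2];m=(z>.075)&(z<.09)&(c[...,0]>.45)&(c[...,0]<.53)&(c[...,1]>.15)&(c[...,1]<.29)
p=c[m];q=p[:,:2]@Q
A=np.c_[q-q.mean(0),np.ones(len(q))];print('plane',np.linalg.lstsq(A,p[:,2],rcond=None)[0])
print('mould ext',q.min(0),q.max(0))
# profile across lip at mould's x, initial picture
q0=c0[...,:2]@Q;s=(abs(q0[...,0]-np.median(q[:,0]))<.015)&(q0[...,1]>.16)&(q0[...,1]<.24)
for y in np.arange(.17,.215,.003):
    k=s&(abs(q0[...,1]-y)<.0015);print(round(y,3),c0[k][:,2].mean().round(4),end='; ')
s=(abs(q0[...,0]-.53)<.015)
for y in np.arange(.40,.44,.003):
    k=s&(abs(q0[...,1]-y)<.0015);print(round(y,3),c0[k][:,2].mean().round(4),end='; ')
```

```text
plane [0.00171367 0.00283975 0.08123858]
mould ext [0.44918982 0.19637962] [0.48939563 0.29623579]
0.17 0.0395; 0.173 0.0392; 0.176 0.0388; 0.179 0.0394; 0.182 0.0394; 0.185 0.0385; 0.188 0.0389; 0.191 0.0504; 0.194 0.0585; 0.197 0.053; 0.2 0.0507; 0.203 0.0514; 0.206 0.0515; 0.209 0.0508; 0.212 0.0504; 0.4 0.052; 0.403 0.051; 0.406 0.0517; 0.409 0.0499; 0.412 0.0512; 0.415 0.0514; 0.418 0.0535; 0.421 0.0613; 0.424 0.0682; 0.427 0.0693; 0.43 nan; 0.433 nan; 0.436 nan; 0.439 0.0405; <stdin>:14: RuntimeWarning: Mean of empty slice.
  ret = ret.dtype.type(ret / rcount)
```

```bash
python3 -m inch '[{"x":-0.2,"y":-0.02,"z":0.5,"yaw":0.1},{"x":-0.2,"y":0,"z":0.5,"yaw":0},{"x":-0.2,"y":0,"z":0.5,"yaw":0},{"x":-0.1,"y":0,"z":0.5,"yaw":0}]' 0 40 >/dev/null; python3 go.py .5645 -.363 .118 -7.9
```

```text
now [-0.23  0.07  1.53] after yaw [-0.23  0.07  1.53] up unit [ 0.2  -0.04 -0.98] yawrows -0.02 | grasp pt [ 0.5628 -0.3628  0.1567] D mm [  1.7  -0.2 -38.7] yaw -7.98 tilt x,lat [11.2  2.6] w 0.0437 F [-0.7  0.3  1.1] t 30.3
```

```bash
python3 -m inch '[{"x":-0.1,"y":0.03,"z":0.5,"yaw":0},{"x":-0.1,"y":0.03,"z":0.5,"yaw":0},{"x":-0.05,"y":0,"z":0.4,"yaw":0}]' >/dev/null; python3 go.py .5645 -.363 .118 -7.9
python3 -m inch '[{"x":0,"y":0,"z":0.03,"yaw":0},{"x":0,"y":0,"z":0,"yaw":0},{"x":0,"y":0,"z":0,"yaw":0},{"x":0,"y":0,"z":0,"yaw":0},{"x":0,"y":0,"z":0,"yaw":0}]' -1 40 >/dev/null; python3 go.py .5645 -.363 .118 -7.9
python3 -m inch '[{"x":0,"y":0,"z":0,"yaw":0},{"x":0,"y":0,"z":0,"yaw":0}]' -1 40 >/dev/null; python3 go.py .5645 -.363 .118 -7.9
```

```text
now [-0.13  0.04  0.25] after yaw [-0.13  0.04  0.25] up unit [ 0.2  -0.04 -0.98] yawrows 0.01 | grasp pt [ 0.5665 -0.3626  0.1249] D mm [-2.  -0.4 -6.9] yaw -7.87 tilt x,lat [11.5  2.5] w 0.0437 F [ 0.   0.3 -0.1] t 30.5
now [-0.24  0.07  0.31] after yaw [-0.24  0.07  0.31] up unit [ 0.2  -0.04 -0.98] yawrows 0.03 | grasp pt [ 0.569  -0.3622  0.127 ] D mm [-4.5 -0.8 -9. ] yaw -7.77 tilt x,lat [11.6  2.5] w 0.0159 F [0.  1.1 0.5] t 30.9
now [-0.24  0.    0.35] after yaw [-0.24  0.01  0.35] up unit [ 0.2  -0.04 -0.98] yawrows 0.04 | grasp pt [ 0.5686 -0.3638  0.1277] D mm [-4.1  0.8 -9.7] yaw -7.76 tilt x,lat [11.6  2.3] w 0.0144 F [-0.3 -4.4 -4.1] t 31.1
```

```bash
python3 -m inch '[{"x":0.06,"y":-0.01,"z":-0.3,"yaw":0},{"x":0.1,"y":-0.02,"z":-0.5,"yaw":0},{"x":0.1,"y":-0.02,"z":-0.5,"yaw":0},{"x":0.1,"y":-0.02,"z":-0.5,"yaw":0},{"x":0.1,"y":-0.02,"z":-0.5,"yaw":0}]' >/dev/null; python3 go.py .5690 -.363 .26 -7.9
python3 -m inch '[{"x":0.16,"y":-0.03,"z":-0.8,"yaw":0},{"x":0.16,"y":-0.03,"z":-0.8,"yaw":0},{"x":0.16,"y":-0.03,"z":-0.8,"yaw":0},{"x":0.06,"y":-0.01,"z":-0.4,"yaw":0},{"x":0.06,"y":-0.01,"z":-0.2,"yaw":0}]' >/dev/null; python3 go.py .5463 .06 .26 -3.4
python3 - <<'E'
from m import *
snap('side','side5');crop('side5',200,190,200,190,'e5',3)
E
```

```text
now [ 0.75 -0.21 -2.89] after yaw [ 0.75 -0.21 -2.89] up unit [ 0.19 -0.04 -0.98] yawrows -0.0 | grasp pt [ 0.5645 -0.3645  0.1854] D mm [ 4.5  1.5 74.6] yaw -7.92 tilt x,lat [11.1  2.4] w 0.014 F [ 0.4  0.1 -2.6] t 31.5
now [ -3.03 -16.69   0.48] after yaw [ -1.72 -16.86   0.75] up unit [ 0.19 -0.04 -0.98] yawrows -1.14 | grasp pt [ 0.5632 -0.3637  0.2687] D mm [-16.9 423.7  -8.7] yaw -7.97 tilt x,lat [11.2  2.5] w 0.0138 F [-0.2  0.2 -2.7] t 31.9
```

View pics/e5.png

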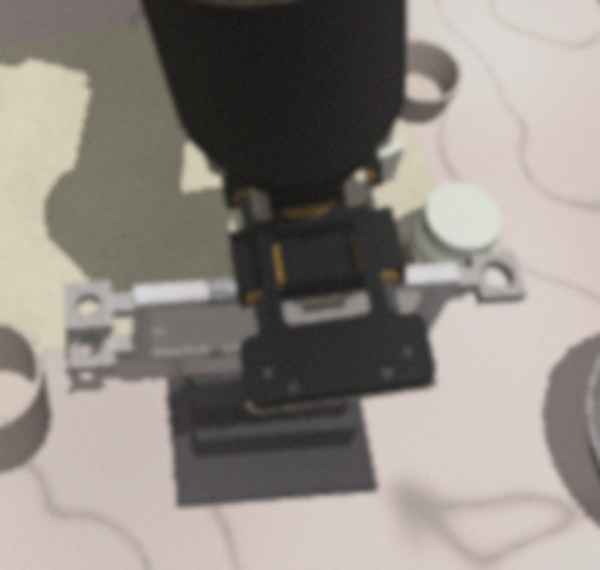

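```bash
python3 -m inch '[{"x":-0.1,"y":-0.5,"z":0.02,"yaw":-0.1},{"x":-0.15,"y":-0.9,"z":0.03,"yaw":-0.1},{"x":-0.15,"y":-0.9,"z":0.03,"yaw":-0.1},{"x":-0.15,"y":-0.9,"z":0.03,"yaw":-0.1},{"x":-0.15,"y":-0.9,"z":0.03,"yaw":-0.1}]' >/dev/null; python3 go.py .5463 .06 .26 -3.4
python3 -m inch '[{"x":-0.15,"y":-0.9,"z":0.03,"yaw":-0.1},{"x":-0.15,"y":-0.9,"z":0.03,"yaw":-0.1},{"x":-0.15,"y":-0.9,"z":0.03,"yaw":-0.1},{"x":-0.15,"y":-0.9,"z":0.03,"yaw":-0.1},{"x":-0.15,"y":-0.9,"z":0.03,"yaw":-0.1}]' >/dev/null; python3 go.py .5463 .06 .26 -3.4
```

```text
now [ -1.76 -12.61   0.16] after yaw [ -1.16 -12.67   0.28] up unit [ 0.19 -0.04 -0.98] yawrows -0.7 | grasp pt [ 0.5568 -0.2581  0.2607] D mm [-10.5 318.1  -0.7] yaw -6.19 tilt x,lat [11.   2.2] w 0.0136 F [ 1.   0.9 -2.6] t 32.4
now [-0.36 -7.84 -0.23] after yaw [-0.27 -7.85 -0.22] up unit [ 0.18 -0.03 -0.98] yawrows -0.17 | grasp pt [ 0.5435 -0.136   0.2495] D mm [  2.8 196.   10.5] yaw -4.08 tilt x,lat [10.4  1.9] w 0.0139 F [ 0.4  0.4 -1.1] t 32.8
```

```bash
python3 -m inch '[{"x":0,"y":-0.9,"z":-0.05,"yaw":-0.1},{"x":0,"y":-0.9,"z":-0.05,"yaw":0},{"x":0,"y":-0.9,"z":0,"yaw":0},{"x":0,"y":-0.9,"z":0,"yaw":0},{"x":0,"y":-0.9,"z":0,"yaw":0}]' >/dev/null; python3 go.py .5463 .06 .206 -3.4
python3 -m inch '[{"x":0,"y":-0.9,"z":0,"yaw":0},{"x":0,"y":-0.7,"z":0,"yaw":0},{"x":0,"y":-0.5,"z":0,"yaw":0},{"x":0,"y":-0.3,"z":0,"yaw":0},{"x":0,"y":-0.1,"z":0,"yaw":0}]' >/dev/null; python3 go.py .5463 .06 .206 -3.4
```

```text
now [-0.35 -3.    1.76] after yaw [-0.34 -3.    1.76] up unit [ 0.17 -0.03 -0.98] yawrows -0.04 | grasp pt [ 0.543  -0.0164  0.2485] D mm [  3.3  76.4 -42.5] yaw -3.57 tilt x,lat [9.9 1.9] w 0.0139 F [ 0.2 -0.1 -3.7] t 33.2
now [-0.08 -0.22  1.55] after yaw [-0.08 -0.22  1.55] up unit [ 0.16 -0.03 -0.99] yawrows 0.04 | grasp pt [0.5416 0.0536 0.2444] D mm [  4.7   6.4 -38.4] yaw -3.25 tilt x,lat [9.4 1.8] w 0.0138 F [-0.3 -0.5 -1.9] t 33.6
```

```bash
python3 -m inch '[{"x":0,"y":-0.05,"z":0.4,"yaw":0},{"x":-0.02,"y":-0.05,"z":0.5,"yaw":0},{"x":-0.02,"y":-0.05,"z":0.4,"yaw":0},{"x":0,"y":0,"z":0.2,"yaw":0}]' >/dev/null; python3 go.py .5463 .06 .206 -3.4
python3 - <<'E'
from m import *
snap('top','top6');crop('top6',140,140,90,135,'d6',5)
a=cv2.imread('pics/d6.png');cv2.imwrite('pics/d6.png',cv2.resize(a,(400,600)))
snap('side','side6');crop('side6',170,100,130,100,'e6',6)
E
```

```text
now [ 0.01 -0.08 -0.08] after yaw [ 0.01 -0.08 -0.08] up unit [ 0.16 -0.03 -0.99] yawrows 0.04 | grasp pt [0.5463 0.058  0.2039] D mm [0.  2.  2.1] yaw -3.23 tilt x,lat [9.4 1.8] w 0.0139 F [-1.1 -0.3 -3.6] t 34.0
```

View pics/d6.png

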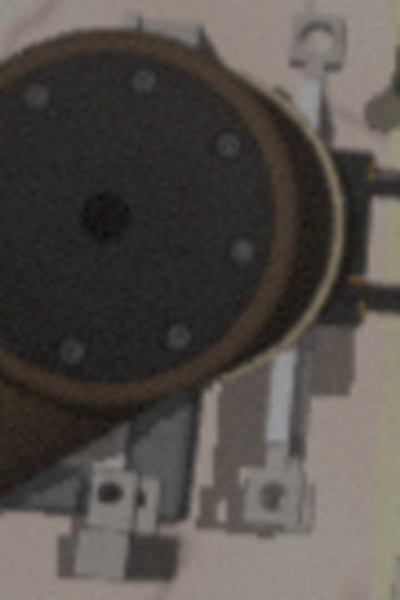

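View pics/e6.png

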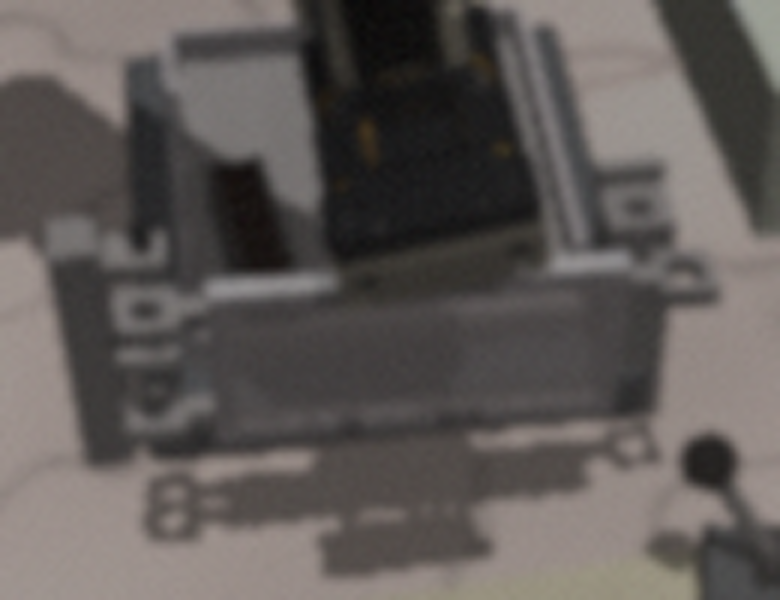

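Run:
```python
from m import *
d=np.load('pics/top6.npy');c=cloud('top',d)
f=lambda x,y:(140+x/4.444-.5,140+y/4.444-.5)
P=world('top',*f(110,491),z=.145);H=world('top',*f(270,495),z=.166);L=world('top',*f(318,43),z=.166)
print('P',P,'H',H,'L',L,np.linalg.norm(H-L),np.degrees(np.arctan2(*(L-H)[:2][::-1])))
# depth clouds of eyes tops
for nm,q in(('H',H),('L',L)):
    m=(abs(c[...,0]-q[0])<.02)&(abs(c[...,1]-q[1])<.02)&(c[...,2]>.14)
    p=c[m];print(nm,np.median(p[:,2]),len(p),p.min(0),p.max(0))
m=(abs(c[...,0]-.427)<.02)&(abs(c[...,1]-.15)<.03)&(c[...,2]>.12)
p=c[m];print(p[:,2].max(),p.min(0),p.max(0))
```

```text
P [0.42849716 0.14960101 0.145     ] H [0.42706646 0.06786717 0.166     ] L [0.6523735  0.05353902 0.166     ] 0.22576216940935406 -3.638761382507946
H 0.5829682843080817 1046 [0.41180702 0.04798498 0.16185259] [0.44694141 0.08784436 0.61807353]
L 0.1629016157570019 131 [0.63460408 0.04076023 0.15164701] [0.66868023 0.0680639  0.16818673]
0.6036842621372867 [0.40702218 0.1200312  0.12139892] [0.44693959 0.17999672 0.60368426]
```

Run:
```python
from m import *
c=cloud('top',np.load('pics/top6.npy'));c0=cloud('top',np.load('pics/top0.npy'))
def ext(c,x0,x1,y0,y1,z0,z1):
    m=(c[...,0]>x0)&(c[...,0]<x1)&(c[...,1]>y0)&(c[...,1]<y1)&(c[...,2]>z0)&(c[...,2]<z1);p=c[m]
    print(len(p),np.percentile(p,2,axis=0).round(4),np.percentile(p,98,axis=0).round(4),np.median(p[:,2]).round(4)); return p
print('H');ext(c,.40,.445,.04,.10,.155,.18)
print('L');ext(c,.635,.69,.03,.09,.155,.18)
print('upper bracket+post');ext(c0,.38,.45,.12,.19,.12,.15)
p=ext(c0,.417,.445,.12,.19,.12,.135);print('bracket only above');ext(c0,.417,.445,.12,.19,.135,.16)
print('post');ext(c0,.38,.413,.12,.19,.135,.15)
print('keeper');ext(c0,.63,.69,.11,.17,.12,.133);print('stop');ext(c0,.63,.69,.11,.17,.134,.145)
```

```text
H
149 [0.414  0.0523 0.1631] [0.4435 0.0777 0.1757] 0.1718
L
123 [0.6373 0.0411 0.1561] [0.6681 0.0672 0.167 ] 0.1629
upper bracket+post
288 [0.3876 0.1399 0.1219] [0.4381 0.1647 0.1454] 0.1364
87 [0.4181 0.1399 0.1215] [0.4382 0.162  0.1328] 0.1286
bracket only above
21 [0.4243 0.1463 0.1361] [0.4332 0.1557 0.1482] 0.142
post
131 [0.3875 0.1409 0.1359] [0.4092 0.1651 0.1423] 0.1396
keeper
180 [0.6416 0.1206 0.1211] [0.6739 0.1525 0.1325] 0.1288
stop
57 [0.6435 0.1502 0.1346] [0.6735 0.1592 0.1417] 0.1386
```

```bash
python3 go.py .548 .1416 .202 -4.0
python3 -m inch '[{"x":0.01,"y":-0.5,"z":0,"yaw":0.1},{"x":0.01,"y":-0.6,"z":0,"yaw":0.1},{"x":0.01,"y":-0.6,"z":0,"yaw":0},{"x":0,"y":-0.6,"z":0,"yaw":0},{"x":0,"y":-0.4,"z":0,"yaw":0}]' - 20 >/dev/null; python3 go.py .548 .1416 .202 -4.0
```

```text
now [-0.12 -3.35  0.17] after yaw [-0.17 -3.35  0.16] up unit [ 0.16 -0.03 -0.99] yawrows 0.19 | grasp pt [0.5461 0.0577 0.2041] D mm [ 1.9 83.9 -2.1] yaw -3.23 tilt x,lat [9.3 1.8] w 0.0134 F [-0.8  0.3 -2.6] t 34.1
now [-0.23 -0.73  0.19] after yaw [-0.23 -0.73  0.19] up unit [ 0.16 -0.03 -0.99] yawrows -0.11 | grasp pt [0.5517 0.1228 0.2071] D mm [-3.7 18.8 -5.1] yaw -4.44 tilt x,lat [9.3 1.9] w 0.0136 F [ 0.7 -0.2 -2.1] t 34.5
```

```bash
python3 -m inch '[{"x":-0.15,"y":-0.3,"z":0.05,"yaw":-0.1},{"x":-0.1,"y":-0.25,"z":0.05,"yaw":0},{"x":0,"y":-0.1,"z":0.05,"yaw":0}]' - 20 >/dev/null; python3 go.py .548 .1416 .202 -4.0
python3 -m inch '[{"x":0,"y":0,"z":0,"yaw":0},{"x":0,"y":0,"z":0,"yaw":0}]' - 20 >/dev/null; python3 go.py .548 .1416 .202 -4.0
```

```text
now [ 0.01 -0.02  0.06] after yaw [ 0.01 -0.02  0.06] up unit [ 0.16 -0.03 -0.99] yawrows 0.0 | grasp pt [0.5475 0.1411 0.2035] D mm [ 0.5  0.5 -1.5] yaw -3.99 tilt x,lat [9.4 1.9] w 0.014 F [-0.  -0.8 -2.4] t 34.8
now [ 0.03 -0.02  0.05] after yaw [ 0.03 -0.02  0.05] up unit [ 0.16 -0.03 -0.99] yawrows 0.01 | grasp pt [0.547  0.1412 0.203 ] D mm [ 1.   0.4 -1. ] yaw -3.94 tilt x,lat [9.4 1.8] w 0.0139 F [-0.3  0.8 -2.5] t 34.9
```

Look at both views here to confirm eyes above pintles.

Run:
```python
from m import *
snap('top','top7');crop('top7',150,235,40,40,'d7',10);snap('side','side7');crop('side7',180,115,66,66,'e7',6)
a=cv2.imread('pics/d7.png');b=cv2.imread('pics/e7.png');cv2.imwrite('pics/f7.png',np.hstack([a[:396],b]))
c=cloud('top',np.load('pics/top7.npy'))
def ext(c,x0,x1,y0,y1,z0,z1):
    m=(c[...,0]>x0)&(c[...,0]<x1)&(c[...,1]>y0)&(c[...,1]<y1)&(c[...,2]>z0)&(c[...,2]<z1);p=c[m]
    print(len(p),np.percentile(p,2,axis=0).round(4),np.percentile(p,98,axis=0).round(4),np.median(p[:,2]).round(4))
print('H');ext(c,.40,.445,.12,.19,.158,.19);print('L');ext(c,.635,.69,.1,.17,.145,.18)
```

```text
H
156 [0.4147 0.1369 0.1635] [0.4442 0.1626 0.1741] 0.1706
L
136 [0.6359 0.123  0.153 ] [0.6693 0.1488 0.1653] 0.162
```

View pics/f7.png

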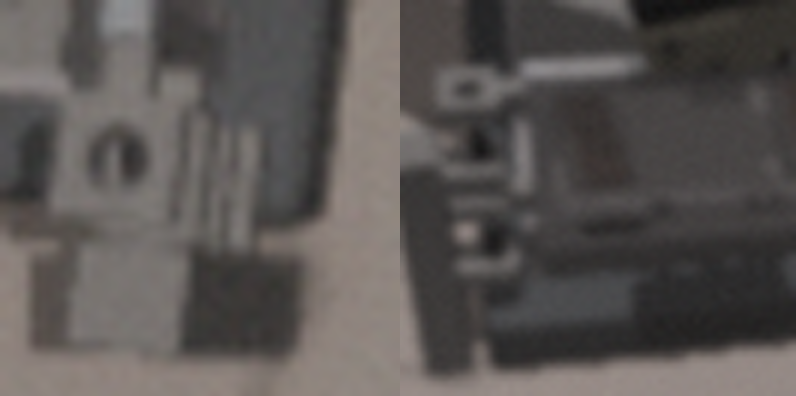

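```bash
python3 -m inch '[{"x":0.04,"y":0,"z":0.25,"yaw":0},{"x":-0.03,"y":0.01,"z":0.25,"yaw":0}]' - 15 >/dev/null; python3 go.py .5487 .1416 .190 -4.0
python3 -m inch '[{"x":-0.03,"y":0.01,"z":0.2,"yaw":0}]' >/dev/null; python3 go.py .5487 .1416 .190 -4.0
```

```text
now [-0.08 -0.02  0.06] after yaw [-0.08 -0.02  0.06] up unit [ 0.17 -0.03 -0.99] yawrows -0.0 | grasp pt [0.5503 0.1409 0.1917] D mm [-1.6  0.7 -1.7] yaw -4.0 tilt x,lat [9.5 1.9] w 0.0139 F [-0.9  0.8 -1.4] t 35.2
now [-0.04 -0.05 -0.18] after yaw [-0.04 -0.05 -0.18] up unit [ 0.17 -0.03 -0.99] yawrows -0.01 | grasp pt [0.5504 0.1404 0.1858] D mm [-1.7  1.2  4.2] yaw -4.03 tilt x,lat [9.5 1.9] w 0.0139 F [-0.2  0.1 -2.4] t 35.3
```

```bash
python3 -m inch '[{"x":-0.07,"y":-0.05,"z":0.12,"yaw":0}]' >/dev/null; python3 go.py .5487 .1416 .180 -4.0
python3 -m inch '[{"x":-0.04,"y":-0.02,"z":0.12,"yaw":0}]' >/dev/null; python3 go.py .5487 .1416 .176 -4.0
```

```text
now [-0.03 -0.01  0.06] after yaw [-0.03 -0.01  0.06] up unit [ 0.17 -0.03 -0.99] yawrows -0.02 | grasp pt [0.5491 0.1413 0.1815] D mm [-0.4  0.3 -1.5] yaw -4.07 tilt x,lat [9.5 1.9] w 0.0137 F [ 1.  -1.3 -2.4] t 35.4
now [-0.01  0.01  0.07] after yaw [-0.01  0.01  0.07] up unit [ 0.17 -0.03 -0.99] yawrows -0.01 | grasp pt [0.5487 0.1418 0.1779] D mm [-0.  -0.2 -1.9] yaw -4.06 tilt x,lat [9.5 1.9] w 0.0145 F [-2.3 -0.1 -0.1] t 35.4
```

```bash
python3 -m inch '[{"x":-0.02,"y":0,"z":0.12,"yaw":0},{"x":0,"y":0,"z":0,"yaw":0}]' >/dev/null; python3 go.py .5487 .1416 .176 -4.0
python3 -m inch '[{"x":-0.02,"y":0,"z":0.12,"yaw":0},{"x":0,"y":0,"z":0,"yaw":0}]' >/dev/null; python3 go.py .5487 .1416 .176 -4.0
python3 -m inch '[{"x":-0.02,"y":0,"z":0.12,"yaw":0},{"x":0,"y":0,"z":0,"yaw":0}]' >/dev/null; python3 go.py .5487 .1416 .176 -4.0
python3 - <<'E'
from m import *
snap('top','top8');c=cloud('top',np.load('pics/top8.npy'))
def ext(c,x0,x1,y0,y1,z0,z1):
    m=(c[...,0]>x0)&(c[...,0]<x1)&(c[...,1]>y0)&(c[...,1]<y1)&(c[...,2]>z0)&(c[...,2]<z1);p=c[m]
    print(len(p),np.percentile(p,2,axis=0).round(4),np.percentile(p,98,axis=0).round(4),np.median(p[:,2]).round(4))
print('H');ext(c,.418,.445,.12,.19,.13,.19);print('L');ext(c,.635,.69,.1,.148,.12,.18)
E
```

```text
now [ 0.02  0.01 -0.04] after yaw [ 0.02  0.01 -0.04] up unit [ 0.17 -0.03 -0.99] yawrows -0.0 | grasp pt [0.5485 0.1418 0.175 ] D mm [ 0.2 -0.2  1. ] yaw -4.01 tilt x,lat [9.5 1.8] w 0.0138 F [-0.2 -1.2 -1.4] t 35.6
now [-0.01  0.01 -0.08] after yaw [-0.01  0.01 -0.08] up unit [ 0.17 -0.03 -0.99] yawrows 0.02 | grasp pt [0.5492 0.142  0.174 ] D mm [-0.5 -0.4  2. ] yaw -3.94 tilt x,lat [9.6 1.8] w 0.0139 F [-0.9 -0.6 -3.3] t 35.8
now [-0.02  0.02 -0.14] after yaw [-0.02  0.02 -0.14] up unit [ 0.17 -0.03 -0.98] yawrows 0.03 | grasp pt [0.5499 0.1421 0.1727] D mm [-1.2 -0.5  3.3] yaw -3.88 tilt x,lat [9.7 1.8] w 0.0142 F [-0.6 -0.7 -2.9] t 35.9
H
142 [0.4195 0.1374 0.1316] [0.444  0.1627 0.1447] 0.1393
L
179 [0.6378 0.121  0.1215] [0.6712 0.1471 0.1419] 0.1372
```

```bash
python3 -m inch '[{"x":0,"y":0,"z":0,"yaw":0},{"x":0,"y":0,"z":0,"yaw":0},{"x":0,"y":0,"z":0,"yaw":0},{"x":0,"y":0,"z":0,"yaw":0}]' 0 >/dev/null; python3 go.py .55 .1421 .3 -4.0
python3 -m inch '[{"x":0.06,"y":-0.01,"z":-0.3,"yaw":0},{"x":0.1,"y":-0.02,"z":-0.6,"yaw":0},{"x":0.1,"y":-0.02,"z":-0.7,"yaw":0},{"x":0.1,"y":-0.02,"z":-0.5,"yaw":0},{"x":0.1,"y":-0.02,"z":-0.2,"yaw":0}]' >/dev/null; python3 go.py .693 -.162 .20 16
python3 - <<'E'
from m import *
snap('top','top9');c=cloud('top',np.load('pics/top9.npy'))
def ext(c,x0,x1,y0,y1,z0,z1):
    m=(c[...,0]>x0)&(c[...,0]<x1)&(c[...,1]>y0)&(c[...,1]<y1)&(c[...,2]>z0)&(c[...,2]<z1);p=c[m]
    print(len(p),np.percentile(p,2,axis=0).round(4),np.percentile(p,98,axis=0).round(4),np.median(p[:,2]).round(4))
print('H');ext(c,.418,.445,.12,.19,.13,.19);print('L');ext(c,.635,.69,.1,.148,.12,.18)
snap('side','side9');crop('side9',180,110,120,90,'e9',6)
E
```

```text
now [ 0.85 -0.13 -5.03] after yaw [ 0.85 -0.13 -5.03] up unit [ 0.17 -0.03 -0.98] yawrows 0.02 | grasp pt [0.5506 0.143  0.1724] D mm [ -0.6  -0.9 127.6] yaw -3.9 tilt x,lat [9.8 1.9] w 0.0354 F [0.3 0.4 0.5] t 36.3
now [ 6.16 11.85  2.02] after yaw [ 1.83 13.33  1.23] up unit [ 0.17 -0.03 -0.99] yawrows -4.97 | grasp pt [0.5514 0.1429 0.2329] D mm [ 141.6 -304.9  -32.9] yaw -3.88 tilt x,lat [9.6 1.8] w 0.0437 F [ 0.2 -0.4  0. ] t 36.7
H
144 [0.4199 0.1382 0.1317] [0.444  0.1641 0.1459] 0.1386
L
181 [0.6378 0.121  0.1206] [0.6715 0.1471 0.1416] 0.1364
```

View pics/e9.png

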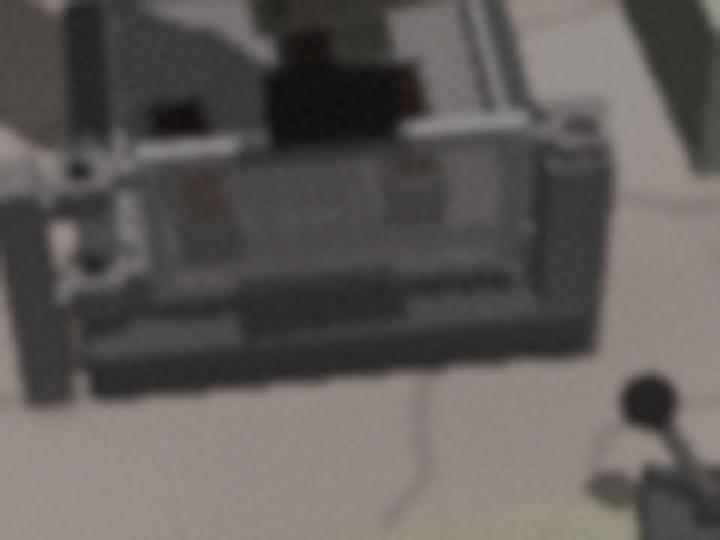

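```bash
python3 -m inch '[{"x":0.4,"y":0.4,"z":0.05,"yaw":-0.5},{"x":0.4,"y":0.8,"z":0.08,"yaw":-0.5},{"x":0.4,"y":0.9,"z":0.1,"yaw":-0.5},{"x":0.3,"y":0.9,"z":0.1,"yaw":-0.5},{"x":0.3,"y":0.9,"z":0.1,"yaw":-0.5}]' >/dev/null; python3 go.py .693 -.162 .20 16
python3 -m inch '[{"x":0.2,"y":0.9,"z":0.1,"yaw":-0.5},{"x":0.2,"y":0.9,"z":0.1,"yaw":-0.5},{"x":0.2,"y":0.9,"z":0.1,"yaw":-0.5},{"x":0.2,"y":0.9,"z":0.1,"yaw":-0.5},{"x":0.1,"y":0.9,"z":0.1,"yaw":-0.4}]' >/dev/null; python3 go.py .693 -.162 .20 16
```

```text
now [2.51 8.72 1.41] after yaw [1.13 9.03 1.17] up unit [ 0.17 -0.   -0.99] yawrows -2.26 | grasp pt [0.5992 0.046  0.2243] D mm [  93.8 -208.   -24.3] yaw 6.96 tilt x,lat [9.7 0.1] w 0.0441 F [-0.9  1.3  0.1] t 37.2
now [0.64 4.24 0.65] after yaw [0.73 4.22 0.67] up unit [ 0.16  0.03 -0.99] yawrows 0.3 | grasp pt [ 0.6444 -0.0657  0.2107] D mm [ 48.6 -96.3 -10.7] yaw 17.19 tilt x,lat [ 9.2 -1.6] w 0.0435 F [ 0.1 -0.3 -0.8] t 37.7
```

```bash
python3 -m inch '[{"x":0.15,"y":0.9,"z":0.1,"yaw":0.2},{"x":0.15,"y":0.9,"z":0.1,"yaw":0.1},{"x":0.15,"y":0.9,"z":0.1,"yaw":0},{"x":0.1,"y":0.7,"z":0.1,"yaw":0},{"x":0.1,"y":0.4,"z":0.1,"yaw":0}]' >/dev/null; python3 go.py .693 -.1622 .093 16
python3 -m inch '[{"x":0,"y":0.1,"z":0.3,"yaw":0},{"x":0,"y":0.1,"z":0.3,"yaw":0},{"x":0,"y":0,"z":0.1,"yaw":0}]' >/dev/null; python3 go.py .693 -.1622 .093 16
python3 - <<'E'
from m import *
snap('top','top10');crop('top10',280,120,60,50,'d10',8)
snap('side','side10');crop('side10',280,200,75,65,'e10',6)
a=cv2.imread('pics/d10.png')[:390];b=cv2.imread('pics/e10.png');cv2.imwrite('pics/f10.png',np.hstack([cv2.resize(a,(400,325)),cv2.resize(b,(390,325))]))
E
```

```text
now [-0.47  0.08  4.08] after yaw [-0.47  0.08  4.08] up unit [ 0.15  0.02 -0.99] yawrows -0.04 | grasp pt [ 0.688  -0.1592  0.1956] D mm [   5.    -3.  -102.6] yaw 15.84 tilt x,lat [ 8.7 -1.2] w 0.0437 F [-0.1  0.9 -0.6] t 38.1
now [-0.4  -0.17  3.21] after yaw [-0.4  -0.17  3.21] up unit [ 0.15  0.02 -0.99] yawrows -0.09 | grasp pt [ 0.6917 -0.1654  0.1738] D mm [  1.3   3.2 -80.8] yaw 15.65 tilt x,lat [ 8.5 -1.2] w 0.0439 F [-0.7 -0.8 -0.5] t 38.3
```

View pics/f10.png

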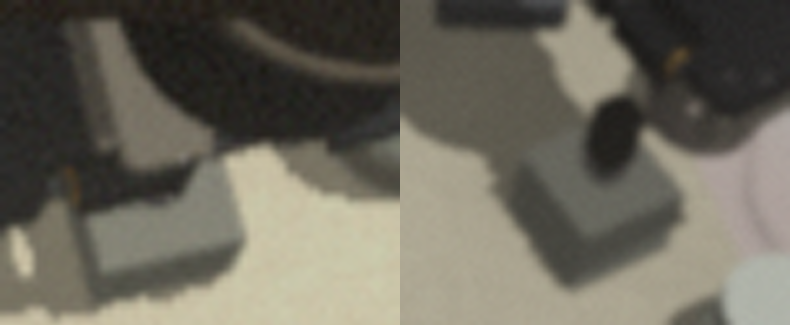

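```bash
python3 -m inch '[{"x":-0.1,"y":-0.1,"z":0.5,"yaw":-0.1},{"x":-0.06,"y":-0.05,"z":0.5,"yaw":0},{"x":-0.06,"y":-0.02,"z":0.5,"yaw":0}]' >/dev/null; python3 go.py .693 -.1622 .093 16
python3 -m inch '[{"x":-0.06,"y":0,"z":0.4,"yaw":0},{"x":-0.06,"y":0,"z":0.4,"yaw":0}]' >/dev/null; python3 go.py .693 -.1622 .093 16
```

```text
now [-0.32  0.09  1.87] after yaw [-0.32  0.09  1.87] up unit [ 0.16  0.02 -0.99] yawrows 0.09 | grasp pt [ 0.6927 -0.1587  0.1403] D mm [  0.3  -3.5 -47.3] yaw 16.35 tilt x,lat [ 8.9 -1.4] w 0.0439 F [ 0.  -0.4  0.1] t 38.7
now [-0.22  0.17  1.06] after yaw [-0.22  0.17  1.06] up unit [ 0.16  0.02 -0.99] yawrows 0.12 | grasp pt [ 0.693  -0.1571  0.1199] D mm [  0.   -5.1 -26.9] yaw 16.49 tilt x,lat [ 9.  -1.4] w 0.044 F [-0.3 -0.1 -0.2] t 38.9
```

```bash
python3 -m inch '[{"x":-0.08,"y":0.15,"z":0.4,"yaw":0},{"x":-0.06,"y":0.05,"z":0.35,"yaw":0},{"x":-0.03,"y":0,"z":0.15,"yaw":0}]' >/dev/null; python3 go.py .693 -.1622 .093 16
python3 -m inch '[{"x":0,"y":0,"z":0,"yaw":0},{"x":0,"y":0,"z":0,"yaw":0}]' -0.4 20 >/dev/null; python3 go.py .693 -.1622 .093 16
```

```text
now [-0.04  0.01  0.06] after yaw [-0.04  0.01  0.06] up unit [ 0.16  0.02 -0.99] yawrows 0.15 | grasp pt [ 0.6936 -0.1616  0.0946] D mm [-0.6 -0.6 -1.6] yaw 16.59 tilt x,lat [ 9.  -1.4] w 0.0436 F [-0.2  0.2 -0.4] t 39.1
now [-0.01  0.01  0.  ] after yaw [-0.01  0.01  0.  ] up unit [ 0.15  0.02 -0.99] yawrows 0.14 | grasp pt [ 0.6931 -0.162   0.0931] D mm [-0.1 -0.2 -0.1] yaw 16.57 tilt x,lat [ 8.9 -1.4] w 0.0353 F [ 0.6 -0.   0. ] t 39.3
```

```bash
python3 -m inch '[{"x":0,"y":0,"z":0,"yaw":0},{"x":0,"y":0,"z":0,"yaw":0},{"x":0,"y":0,"z":0,"yaw":0},{"x":0,"y":0,"z":0,"yaw":0}]' -1 30 >/dev/null; python3 go.py .693 -.1622 .093 16
python3 -m inch '[{"x":0.04,"y":0,"z":-0.3,"yaw":0},{"x":0.08,"y":0.01,"z":-0.5,"yaw":0},{"x":0.1,"y":0.01,"z":-0.6,"yaw":0},{"x":0.13,"y":0.02,"z":-0.8,"yaw":0},{"x":0.13,"y":0.02,"z":-0.8,"yaw":0}]' >/dev/null; python3 go.py .693 -.1622 .25 16
python3 -m inch '[{"x":0.13,"y":0.02,"z":-0.8,"yaw":0},{"x":0.13,"y":0.02,"z":-0.8,"yaw":0},{"x":0.1,"y":0.01,"z":-0.6,"yaw":0},{"x":0.06,"y":0,"z":-0.4,"yaw":0},{"x":0.02,"y":0,"z":-0.2,"yaw":0}]' >/dev/null; python3 go.py .6577 .05 .26 16
```

```text
now [-0.02  0.    0.04] after yaw [-0.02  0.    0.04] up unit [ 0.16  0.02 -0.99] yawrows 0.13 | grasp pt [ 0.6934 -0.162   0.0942] D mm [-0.4 -0.2 -1.2] yaw 16.53 tilt x,lat [ 8.9 -1.4] w 0.0181 F [-1.1  0.2 -0.4] t 39.6
now [ 0.52  0.12 -3.16] after yaw [ 0.52  0.12 -3.16] up unit [ 0.15  0.02 -0.99] yawrows 0.12 | grasp pt [ 0.6918 -0.1613  0.1699] D mm [ 1.2 -0.9 80.1] yaw 16.49 tilt x,lat [ 8.6 -1.2] w 0.0178 F [ 0.9 -0.1 -1.4] t 40.0
now [ 1.08 -8.51 -0.33] after yaw [ 1.   -8.52 -0.34] up unit [ 0.16  0.03 -0.99] yawrows 0.14 | grasp pt [ 0.6932 -0.1616  0.2529] D mm [-35.5 211.6   7.1] yaw 16.56 tilt x,lat [ 9.1 -1.5] w 0.0179 F [ 1.1 -0.4 -0.6] t 40.4
```

```bash
python3 -m inch '[{"x":0.1,"y":-0.4,"z":0,"yaw":0},{"x":0.1,"y":-0.7,"z":-0.03,"yaw":0},{"x":0.12,"y":-0.9,"z":-0.03,"yaw":0},{"x":0.12,"y":-0.9,"z":-0.03,"yaw":0},{"x":0.12,"y":-0.9,"z":-0.03,"yaw":0}]' >/dev/null; python3 go.py .6577 .08 .26 16
python3 -m inch '[{"x":0.1,"y":-0.9,"z":-0.03,"yaw":0},{"x":0.1,"y":-0.9,"z":-0.03,"yaw":0},{"x":0.1,"y":-0.9,"z":-0.03,"yaw":0},{"x":0.1,"y":-0.9,"z":-0.03,"yaw":0},{"x":0.1,"y":-0.6,"z":0,"yaw":0}]' >/dev/null; python3 go.py .6577 .08 .26 16
```

```text
now [ 0.87 -5.84 -0.22] after yaw [ 0.85 -5.84 -0.23] up unit [ 0.16  0.03 -0.99] yawrows 0.04 | grasp pt [ 0.6781 -0.0662  0.2547] D mm [-20.4 146.2   5.3] yaw 16.17 tilt x,lat [ 9.1 -1.5] w 0.0178 F [-0.2  1.4 -1.1] t 40.9
now [ 0.5  -1.27 -0.29] after yaw [ 0.49 -1.28 -0.29] up unit [ 0.15  0.02 -0.99] yawrows 0.04 | grasp pt [0.6558 0.0461 0.2517] D mm [ 1.9 33.9  8.3] yaw 16.16 tilt x,lat [ 8.6 -1.4] w 0.0175 F [ 0.7  0.  -0.8] t 41.3
```

```bash
python3 -m inch '[{"x":0.2,"y":-0.5,"z":-0.1,"yaw":0},{"x":0.15,"y":-0.3,"z":-0.05,"yaw":0},{"x":0.05,"y":-0.1,"z":-0.05,"yaw":0},{"x":0,"y":0,"z":0,"yaw":0},{"x":0,"y":0,"z":0,"yaw":0}]' >/dev/null; python3 go.py .6577 .08 .26 16
python3 - <<'E'
from m import *
a,_=snap('top','top11');crop('top11',160,130,66,60,'d11',6)
snap('side','side11');crop('side11',240,90,66,60,'e11',6)
a=cv2.imread('pics/d11.png');b=cv2.imread('pics/e11.png');cv2.imwrite('pics/f11.png',np.hstack([a,b]))
s=r.get_state();T=R.from_euler('xyz',s['eef_rot'],degrees=True).as_matrix();g=s['tcp_pos']-.008*T[:,2]
print('tip expected px side',proj('side',g+[0,0,-.091]),'top',proj('top',g+[0,0,-.091]),'collar side',proj('side',g+[0,0,-.031]))
print('keeper px side z.138',proj('side',[.6577,.136,.138]),'top',proj('top',[.6577,.136,.138]))
E
```

```text
now [ 0.17 -0.11 -0.23] after yaw [ 0.17 -0.11 -0.23] up unit [ 0.14  0.02 -0.99] yawrows 0.11 | grasp pt [0.6553 0.0763 0.2537] D mm [2.4 3.7 6.3] yaw 16.43 tilt x,lat [ 8.3 -1.3] w 0.018 F [ 0.8 -0.8 -0.8] t 41.7
tip expected px side [281.87587979 138.5815787 ] top [201.35457409 148.12615219] collar side [283.73521807 120.16849975]
keeper px side z.138 [276.30421581 131.21229267] top [176.73013179 149.71102939]
```

View pics/f11.png

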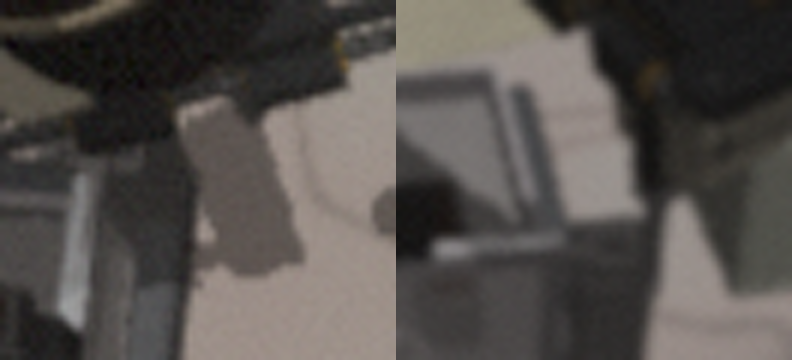

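Run:
```python
from m import *
d=np.load('pics/side11.npy');c=cloud('side',d)
m=(abs(c[...,0]-.655)<.03)&(abs(c[...,1]-.076)<.03)&(c[...,2]>.12)&(c[...,2]<.26)
p=c[m]
for z in np.arange(.14,.26,.01):
    k=p[abs(p[:,2]-z)<.005]
    if len(k):print(round(z,3),len(k),k.mean(0).round(4),k.min(0).round(4),k.max(0).round(4))
crop('side11',255,100,50,50,'e12',12)
a=cv2.imread('pics/e12.png');cv2.imwrite('pics/e12.png',cv2.convertScaleAbs(a,alpha=2,beta=20))
```

```text
0.16 1 [0.6538 0.0693 0.1638] [0.6538 0.0693 0.1638] [0.6538 0.0693 0.1638]
0.17 10 [0.6541 0.0702 0.1704] [0.6503 0.0677 0.1668] [0.6588 0.0732 0.1749]
0.18 11 [0.654  0.071  0.1795] [0.65   0.07   0.1757] [0.659  0.0729 0.1834]
0.19 14 [0.6531 0.071  0.1903] [0.6499 0.0685 0.1863] [0.6573 0.075  0.1942]
0.2 12 [0.6529 0.0718 0.2001] [0.6494 0.0688 0.1951] [0.6571 0.0754 0.2046]
0.21 12 [0.6541 0.0712 0.2105] [0.6505 0.0682 0.2052] [0.6596 0.0746 0.2145]
0.22 11 [0.6522 0.067  0.2227] [0.6445 0.0635 0.2153] [0.6607 0.0731 0.2249]
0.23 22 [0.6495 0.0684 0.2294] [0.6441 0.0639 0.2258] [0.6573 0.0773 0.2338]
0.24 33 [0.6504 0.0665 0.2403] [0.6421 0.0502 0.235 ] [0.6634 0.0959 0.2446]
0.25 40 [0.6481 0.0704 0.2496] [0.6407 0.0487 0.245 ] [0.6594 0.0945 0.2545]
```

View pics/e12.png

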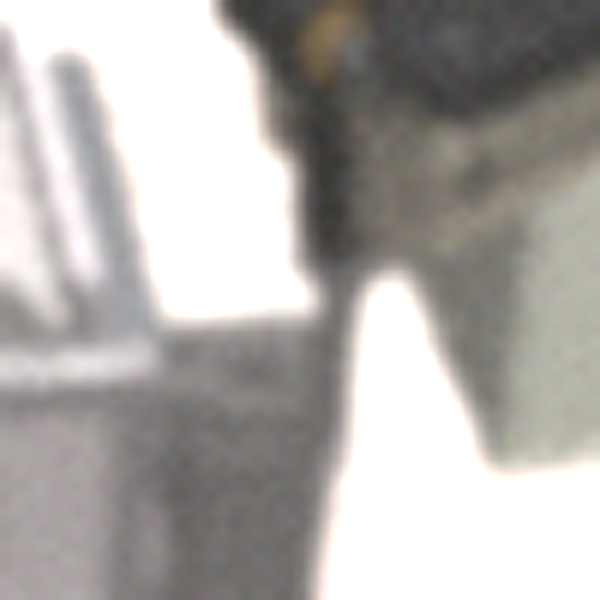

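Run:
```python
from m import *
def ext(n,c,x0,x1,y0,y1,z0,z1):
    c=cloud(n,np.load('pics/'+c+'.npy'))
    a=np.radians(-3.6);Q=np.array([[np.cos(a),-np.sin(a)],[np.sin(a),np.cos(a)]])
    m=(c[...,0]>x0)&(c[...,0]<x1)&(c[...,1]>y0)&(c[...,1]<y1)&(c[...,2]>z0)&(c[...,2]<z1);p=c[m]
    q=p[:,:2]@Q
    lo,hi=np.percentile(q,2,axis=0),np.percentile(q,98,axis=0)
    print(n,len(p),'local',lo.round(4),hi.round(4),np.median(p[:,2]).round(4),'hi-x,lo-y corner minus (.013,-.013) -> world',(Q@(np.array([hi[0]-.013,lo[1]+.013]))).round(4))
ext('side','side9',.635,.69,.1,.165,.132,.146)
ext('top','top9',.635,.69,.1,.165,.132,.146)
ext('side','side0',.62,.69,.1,.165,.122,.133)
ext('top','top0',.62,.69,.1,.165,.122,.133)
```

```text
side 110 local [0.6269 0.1648] [0.6616 0.1983] 0.1391 hi-x,lo-y corner minus (.013,-.013) -> world [0.6585 0.1368]
top 177 local [0.6279 0.1655] [0.6618 0.1995] 0.1385 hi-x,lo-y corner minus (.013,-.013) -> world [0.6588 0.1374]
side 113 local [0.6323 0.1604] [0.6631 0.1945] 0.1294 hi-x,lo-y corner minus (.013,-.013) -> world [0.6598 0.1322]
top 172 local [0.6319 0.1621] [0.6638 0.193 ] 0.1288 hi-x,lo-y corner minus (.013,-.013) -> world [0.6605 0.1339]
```

```bash
python3 go.py .6583 .1381 .252 16.4
python3 -m inch '[{"x":0.2,"y":-0.6,"z":0,"yaw":0},{"x":0.25,"y":-0.8,"z":0,"yaw":0},{"x":0.15,"y":-0.5,"z":0,"yaw":0},{"x":0.07,"y":-0.2,"z":0,"yaw":0},{"x":0,"y":0,"z":0,"yaw":0}]' >/dev/null; python3 go.py .6583 .1381 .25 16.4
```

```text
now [ 0.8  -2.36  0.14] after yaw [ 0.8  -2.36  0.14] up unit [ 0.15  0.02 -0.99] yawrows -0.0 | grasp pt [0.6553 0.0758 0.2538] D mm [ 3.  62.3 -1.8] yaw 16.39 tilt x,lat [ 8.3 -1.3] w 0.0177 F [-0.6  0.  -1.9] t 41.8
now [ 0.13 -0.37  0.2 ] after yaw [ 0.13 -0.37  0.2 ] up unit [ 0.14  0.02 -0.99] yawrows -0.09 | grasp pt [0.657  0.1283 0.2547] D mm [ 1.3  9.8 -4.7] yaw 16.04 tilt x,lat [ 8.3 -1.3] w 0.0179 F [-0.2 -0.1  0. ] t 42.2
```

```bash
python3 -m inch '[{"x":0.1,"y":-0.25,"z":0,"yaw":0},{"x":0.03,"y":-0.1,"z":0,"yaw":0},{"x":0,"y":0,"z":0,"yaw":0},{"x":0,"y":0,"z":0,"yaw":0}]' >/dev/null; python3 go.py .6583 .1381 .25 16.4
cat > pin.py <<'E'
from m import *
import sys
snap('side',sys.argv[1]);c=cloud('side',np.load('pics/'+sys.argv[1]+'.npy'))
m=(abs(c[...,0]-.658)<.02)&(abs(c[...,1]-.136)<.016)&(c[...,2]>.142)&(c[...,2]<.26);p=c[m]
for z in np.arange(.145,.235,.01):
    k=p[abs(p[:,2]-z)<.005]
    if len(k):print(round(z,3),len(k),'axis',(np.median(k,axis=0)+[.001,.003,0]).round(4),k.min(0).round(4),k.max(0).round(4))
E
python3 pin.py side13
```

```text
now [ 0.01 -0.05  0.19] after yaw [ 0.01 -0.05  0.19] up unit [ 0.14  0.02 -0.99] yawrows -0.1 | grasp pt [0.6577 0.1367 0.2547] D mm [ 0.6  1.4 -4.7] yaw 15.99 tilt x,lat [ 8.2 -1.3] w 0.0177 F [ 0.1  0.5 -0.4] t 42.5
0.165 5 axis [0.658  0.1347 0.1672] [0.6537 0.1304 0.1639] [0.6596 0.133  0.1688]
0.175 8 axis [0.6564 0.1342 0.1749] [0.6528 0.1291 0.1701] [0.6587 0.1324 0.1782]
0.185 12 axis [0.6558 0.1341 0.1846] [0.6526 0.1294 0.1813] [0.6612 0.1342 0.1888]
0.195 14 axis [0.6581 0.1345 0.1948] [0.6519 0.1308 0.1903] [0.6602 0.1342 0.1998]
0.205 12 axis [0.6552 0.1357 0.2044] [0.6523 0.1291 0.2007] [0.6598 0.1387 0.2095]
0.215 8 axis [0.657  0.1348 0.2127] [0.653  0.1296 0.2104] [0.6588 0.1335 0.2159]
0.225 21 axis [0.6546 0.1295 0.2268] [0.6471 0.124  0.2226] [0.665  0.1333 0.2299]
```

```bash
python3 -m inch '[{"x":0,"y":-0.05,"z":0.2,"yaw":0},{"x":-0.04,"y":0,"z":0.3,"yaw":0},{"x":-0.04,"y":0,"z":0.3,"yaw":0}]' >/dev/null; python3 go.py .6583 .1381 .225 16
python3 -m inch '[{"x":-0.04,"y":-0.02,"z":0.3,"yaw":0}]' >/dev/null; python3 go.py .6583 .1381 .215 16
```

```text
now [-0.09 -0.05  0.4 ] after yaw [-0.09 -0.05  0.4 ] up unit [ 0.15  0.02 -0.99] yawrows -0.01 | grasp pt [0.6592 0.1373 0.2353] D mm [ -0.9   0.8 -10.3] yaw 15.95 tilt x,lat [ 8.4 -1.3] w 0.0178 F [ 0.3  0.1 -1.5] t 42.8
now [-0.09 -0.05  0.46] after yaw [-0.09 -0.05  0.46] up unit [ 0.15  0.02 -0.99] yawrows -0.02 | grasp pt [0.6592 0.1374 0.2267] D mm [ -0.9   0.7 -11.7] yaw 15.93 tilt x,lat [ 8.4 -1.3] w 0.0176 F [-0.2  1.7 -0.8] t 42.9
```

```bash
python3 -m inch '[{"x":-0.06,"y":-0.04,"z":0.25,"yaw":0}]' >/dev/null; python3 go.py .6583 .1381 .215 16
python3 -m inch '[{"x":-0.05,"y":-0.01,"z":0.25,"yaw":0}]' >/dev/null; python3 go.py .6583 .1381 .210 16
python3 -m inch '[{"x":-0.05,"y":0,"z":0.25,"yaw":0}]' >/dev/null; python3 go.py .6583 .1381 .200 16
```

```text
now [-0.01 -0.01  0.15] after yaw [-0.01 -0.01  0.15] up unit [ 0.15  0.02 -0.99] yawrows -0.02 | grasp pt [0.6581 0.1378 0.2188] D mm [ 0.2  0.3 -3.8] yaw 15.92 tilt x,lat [ 8.4 -1.3] w 0.0179 F [-0.3 -0.2 -1.7] t 43.0
now [ 0.03 -0.01  0.05] after yaw [ 0.03 -0.01  0.05] up unit [ 0.14  0.02 -0.99] yawrows -0.02 | grasp pt [0.6574 0.1377 0.2112] D mm [ 0.9  0.4 -1.2] yaw 15.91 tilt x,lat [ 8.3 -1.3] w 0.0179 F [-0.3  0.2 -0.7] t 43.1
now [ 0.03 -0.01  0.16] after yaw [ 0.03 -0.01  0.16] up unit [ 0.14  0.02 -0.99] yawrows -0.02 | grasp pt [0.657  0.1375 0.2038] D mm [ 1.3  0.6 -3.8] yaw 15.92 tilt x,lat [ 8.3 -1.3] w 0.018 F [ 1.6 -0.2 -0.3] t 43.2
```

```bash
python3 -m inch '[{"x":-0.01,"y":-0.01,"z":0.25,"yaw":0}]' >/dev/null; python3 go.py .6578 .1379 .19 16
python3 -m inch '[{"x":-0.03,"y":0,"z":0.25,"yaw":0}]' >/dev/null; python3 go.py .6578 .1379 .18 16
python3 -m inch '[{"x":-0.03,"y":0,"z":0.25,"yaw":0}]' >/dev/null; python3 go.py .6578 .1379 .17 16
python3 -m inch '[{"x":-0.03,"y":0,"z":0.2,"yaw":0}]' >/dev/null; python3 go.py .6578 .1379 .169 16
```

```text
now [-0.02 -0.01  0.26] after yaw [-0.02 -0.01  0.26] up unit [ 0.14  0.02 -0.99] yawrows -0.02 | grasp pt [0.6574 0.1377 0.1966] D mm [ 0.4  0.2 -6.6] yaw 15.92 tilt x,lat [ 8.3 -1.3] w 0.018 F [-0.3 -0.  -0.4] t 43.2
now [-0.04 -0.02  0.38] after yaw [-0.04 -0.02  0.38] up unit [ 0.14  0.02 -0.99] yawrows -0.02 | grasp pt [0.6576 0.1376 0.1895] D mm [ 0.2  0.3 -9.5] yaw 15.93 tilt x,lat [ 8.2 -1.3] w 0.0179 F [ 0.6 -0.3 -0.7] t 43.3
now [-0.06 -0.02  0.49] after yaw [-0.06 -0.02  0.49] up unit [ 0.14  0.02 -0.99] yawrows -0.02 | grasp pt [0.6577 0.1375 0.1824] D mm [  0.1   0.4 -12.4] yaw 15.93 tilt x,lat [ 8.2 -1.3] w 0.0182 F [ 0.3  0.8 -1.3] t 43.4
now [-0.03 -0.03  0.29] after yaw [-0.03 -0.03  0.29] up unit [ 0.14  0.02 -0.99] yawrows -0.02 | grasp pt [0.6576 0.1373 0.1763] D mm [ 0.2  0.6 -7.3] yaw 15.93 tilt x,lat [ 8.2 -1.3] w 0.0178 F [ 0.1 -0.2 -0.8] t 43.5
```

```bash
python3 -m inch '[{"x":-0.02,"y":-0.02,"z":0.15,"yaw":0}]' >/dev/null; python3 go.py .6578 .1379 .169 16
python3 -m inch '[{"x":-0.02,"y":-0.02,"z":0.13,"yaw":0}]' >/dev/null; python3 go.py .6578 .1379 .169 16
python3 -m inch '[{"x":-0.01,"y":0,"z":0.08,"yaw":0}]' >/dev/null; python3 go.py .6578 .1379 .169 16
```

```text
now [ 0.   -0.01  0.11] after yaw [ 0.   -0.01  0.11] up unit [ 0.14  0.02 -0.99] yawrows -0.02 | grasp pt [0.6575 0.1376 0.1717] D mm [ 0.3  0.3 -2.7] yaw 15.93 tilt x,lat [ 8.2 -1.4] w 0.0175 F [-6.9 -1.9 24. ] t 43.6
now [-0.05 -0.    0.08] after yaw [-0.05 -0.    0.08] up unit [ 0.15  0.02 -0.99] yawrows -0.0 | grasp pt [0.6586 0.1381 0.1712] D mm [-0.8 -0.2 -2.2] yaw 16.0 tilt x,lat [ 8.4 -1.4] w 0.0175 F [-12.4  -1.9  33.7] t 43.7
now [-0.09 -0.01  0.09] after yaw [-0.09 -0.01  0.09] up unit [ 0.15  0.03 -0.99] yawrows 0.01 | grasp pt [0.6597 0.1383 0.1716] D mm [-1.9 -0.4 -2.6] yaw 16.06 tilt x,lat [ 8.5 -1.5] w 0.0183 F [-3.3 -0.7  8. ] t 43.8
```

```bash
python3 -m inch '[{"x":0,"y":0,"z":0,"yaw":0},{"x":0,"y":0,"z":0,"yaw":0},{"x":0,"y":0,"z":0,"yaw":0}]' -0.2 >/dev/null; python3 go.py .66 .138 .25 16
python3 -m inch '[{"x":0.05,"y":0,"z":-0.3,"yaw":0},{"x":0.09,"y":0.01,"z":-0.6,"yaw":0},{"x":0.12,"y":0.02,"z":-0.8,"yaw":0},{"x":0.12,"y":0.02,"z":-0.8,"yaw":0},{"x":0.09,"y":0.5,"z":-0.5,"yaw":0}]' >/dev/null
python3 -m inch '[{"x":-0.3,"y":0.7,"z":-0.2,"yaw":0},{"x":-0.3,"y":0.9,"z":0,"yaw":0},{"x":-0.3,"y":0.9,"z":0,"yaw":0},{"x":-0.3,"y":0.6,"z":0,"yaw":0},{"x":-0.1,"y":0.3,"z":0,"yaw":0}]' >/dev/null; python3 go.py .60 .01 .25 -12.9
python3 - <<'E'
from m import *
snap('top','top14');snap('side','side14')
for n in('top','side'):
    c=cloud(n,np.load('pics/%s14.npy'%n));m=(abs(c[...,0]-.658)<.014)&(abs(c[...,1]-.136)<.014)&(c[...,2]>.13)&(c[...,2]<.25)
    p=c[m];print(n,p[:,2].max(),[(round(z,3),int(((p[:,2]>z-.005)&(p[:,2]<=z+.005)).sum()),p[abs(p[:,2]-z)<.005][:,:2].mean(0).round(4)) for z in(.14,.15,.16,.17,.18,.19)])
crop('side14',240,85,60,60,'e14',7);crop('top14',60,135,140,145,'d14',3)
a=cv2.imread('pics/e14.png');b=cv2.imread('pics/d14.png');h=np.zeros((435,420,3),np.uint8);h[:420]=a;x=np.hstack([b,h]);cv2.imwrite('pics/f14.png',cv2.resize(x,(800,int(435*800/x.shape[1]))))
E
```

```text
now [ 0.43  0.1  -3.04] after yaw [ 0.43  0.1  -3.04] up unit [ 0.15  0.02 -0.99] yawrows 0.02 | grasp pt [0.6607 0.1387 0.1733] D mm [-0.7 -0.7 76.7] yaw 16.08 tilt x,lat [ 8.8 -1.4] w 0.0316 F [-0.4  0.4 -1.4] t 44.0
now [-2.46  0.35 -0.04] after yaw [-1.99  1.49  0.07] up unit [ 0.15  0.03 -0.99] yawrows 7.31 | grasp pt [0.6561 0.0355 0.2582] D mm [-56.1 -25.5  -8.2] yaw 16.36 tilt x,lat [ 8.7 -1.5] w 0.035 F [ 0.   0.9 -0.2] t 44.8
top 0.14032474846714615 [(0.14, 2, array([0.6511, 0.1257])), (0.15, 0, array([nan, nan])), (0.16, 0, array([nan, nan])), (0.17, 0, array([nan, nan])), (0.18, 0, array([nan, nan])), (0.19, 0, array([nan, nan]))]
side 0.1890518640301906 [(0.14, 43, array([0.6565, 0.1294])), (0.15, 25, array([0.6553, 0.1311])), (0.16, 27, array([0.6569, 0.1313])), (0.17, 26, array([0.6568, 0.1307])), (0.18, 29, array([0.6571, 0.1312])), (0.19, 18, array([0.6566, 0.137 ]))]<stdin>:5: RuntimeWarning: Mean of empty slice.
  ret = um.true_divide(
```

View pics/f14.png

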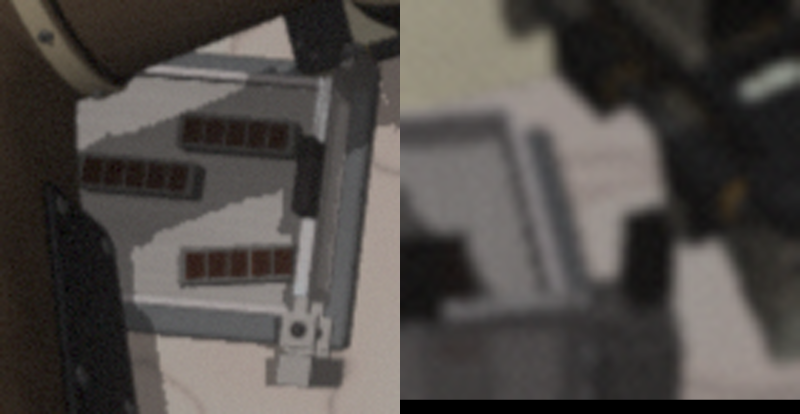

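```bash
python3 - <<'E'
from m import *
c=cloud('side',np.load('pics/side14.npy'));m=(abs(c[...,0]-.657)<.012)&(abs(c[...,1]-.136)<.012)&(c[...,2]>.178)
p=c[m];print('grip top: pts y>.132',np.median(p[p[:,1]>.133][:,2]),len(p),p[:,1].max())
c=cloud('side',np.load('pics/side9.npy'));m=(abs(c[...,0]-.542)<.028)&(abs(c[...,1]-.143)<.01)&(c[...,2]>.165);print('tab top ref (.181)',np.median(c[m][:,2][c[m][:,1]>.141]))
E
python3 -m inch '[{"x":-0.4,"y":0.2,"z":0,"yaw":1},{"x":-0.4,"y":0.3,"z":0,"yaw":1},{"x":-0.4,"y":0.3,"z":0,"yaw":1},{"x":-0.3,"y":0.3,"z":0,"yaw":1},{"x":-0.3,"y":0.3,"z":0,"yaw":1}]' -1 >/dev/null; python3 go.py .61 .003 .2 -12.9
python3 -m inch '[{"x":0,"y":0,"z":0.2,"yaw":1},{"x":0,"y":0,"z":0.3,"yaw":1},{"x":0,"y":0,"z":0.4,"yaw":0},{"x":0,"y":0,"z":0.4,"yaw":0},{"x":0,"y":0,"z":0.4,"yaw":0}]' -1 >/dev/null; python3 go.py .61 .003 .1 -12.9
```

```text
grip top: pts y>.132 0.1854975483995357 41 0.14585486565585004
tab top ref (.181) 0.18233738267410493
now [-0.66 -0.13  1.96] after yaw [-0.68 -0.08  1.96] up unit [ 0.15 -0.03 -0.99] yawrows 2.1 | grasp pt [ 0.6185 -0.0024  0.2509] D mm [ -8.5   5.4 -50.9] yaw -4.51 tilt x,lat [8.7 1.7] w 0.0077 F [ 0.5  0.3 -1. ] t 45.4
now [-1.29  0.3   4.23] after yaw [-1.29  0.3   4.23] up unit [ 0.15 -0.05 -0.99] yawrows 0.0 | grasp pt [0.6261 0.0012 0.2096] D mm [ -16.1    1.8 -109.6] yaw -12.88 tilt x,lat [8.6 3.1] w 0.0001 F [-0.4  0.4  0.1] t 45.8
```

```bash
python3 -m inch '[{"x":-0.4,"y":0.05,"z":0.5,"yaw":0},{"x":-0.35,"y":0.05,"z":0.6,"yaw":0},{"x":-0.15,"y":0.05,"z":0.7,"yaw":0},{"x":-0.12,"y":0.05,"z":0.7,"yaw":0},{"x":-0.1,"y":0.05,"z":0.6,"yaw":0}]' >/dev/null; python3 go.py .61 .003 .1 -12.9
python3 -m inch '[{"x":-0.1,"y":0.05,"z":0.5,"yaw":0},{"x":-0.1,"y":0.05,"z":0.4,"yaw":0},{"x":-0.05,"y":0,"z":0.2,"yaw":0}]' >/dev/null; python3 go.py .61 .003 .1 -12.9
```

```text
now [-0.16  0.14  0.87] after yaw [-0.15  0.14  0.87] up unit [ 0.15 -0.05 -0.99] yawrows 0.19 | grasp pt [0.611  0.0051 0.1223] D mm [ -1.   -2.1 -22.3] yaw -12.15 tilt x,lat [8.6 3. ] w 0.0003 F [-0.4 -0.2 -0.7] t 46.2
now [ 0.22  0.02 -0.49] after yaw [ 0.22  0.02 -0.49] up unit [ 0.14 -0.05 -0.99] yawrows 0.29 | grasp pt [0.6068 0.0049 0.0871] D mm [ 3.2 -1.9 12.9] yaw -11.73 tilt x,lat [8.3 2.8] w 0.0008 F [ 0.   0.3 -0.4] t 46.4
```

```bash
python3 -m inch '[{"x":0.4,"y":0,"z":-0.1,"yaw":0.1},{"x":0.5,"y":0,"z":-0.05,"yaw":0.1},{"x":0.5,"y":0,"z":0.05,"yaw":0},{"x":0.5,"y":0,"z":0.07,"yaw":0}]' | grep force; python3 go.py .711 -.019 .1 -12.9
python3 -m inch '[{"x":0.5,"y":0,"z":0.07,"yaw":0},{"x":0.5,"y":0,"z":0.07,"yaw":0},{"x":0.5,"y":0,"z":0.07,"yaw":0}]' | grep force; python3 go.py .711 -.019 .1 -12.9
```

```text
contact_force: [-1.5, 0.2, 1.1]
now [2.43 0.07 0.03] after yaw [2.43 0.04 0.03] up unit [ 0.14 -0.05 -0.99] yawrows 0.18 | grasp pt [ 0.6523 -0.0046  0.0924] D mm [ 58.7 -14.4   7.6] yaw -12.19 tilt x,lat [7.9 2.7] w 0.0005 F [-1.5  0.2  1.1] t 46.8
contact_force: [-1.9, -0.4, -1.2]
now [ 0.77  0.1  -0.14] after yaw [ 0.77  0.09 -0.14] up unit [ 0.14 -0.05 -0.99] yawrows 0.22 | grasp pt [ 0.6934 -0.0125  0.094 ] D mm [17.6 -6.5  6. ] yaw -12.01 tilt x,lat [7.9 2.7] w 0.0002 F [-1.9 -0.4 -1.2] t 47.0
```

```bash
python3 -m inch '[{"x":0.4,"y":0.05,"z":0.05,"yaw":0},{"x":0.3,"y":0.03,"z":0.04,"yaw":0}]' | grep force; python3 go.py .711 -.019 .1 -12.9
python3 -m inch '[{"x":0.2,"y":0,"z":0.02,"yaw":0}]' | grep force; python3 go.py .711 -.019 .1 -12.9
python3 -m inch '[{"x":0.15,"y":0,"z":0.02,"yaw":0}]' | grep force; python3 go.py .711 -.019 .1 -12.9
```

```text
contact_force: [-49.4, 24.8, 35.7]
now [ 0.18  0.02 -0.25] after yaw [ 0.18  0.01 -0.25] up unit [ 0.13 -0.04 -0.99] yawrows 0.24 | grasp pt [ 0.7076 -0.0176  0.0934] D mm [ 3.4 -1.4  6.6] yaw -11.95 tilt x,lat [7.4 2.5] w 0.0008 F [-49.4  24.8  35.7] t 47.2
contact_force: [-31.5, 13.7, 24.9]
now [ 0.2   0.01 -0.26] after yaw [ 0.2   0.01 -0.26] up unit [ 0.12 -0.04 -0.99] yawrows 0.24 | grasp pt [ 0.7071 -0.0176  0.0929] D mm [ 3.9 -1.4  7.1] yaw -11.93 tilt x,lat [6.7 2.4] w 0.0003 F [-31.5  13.7  24.9] t 47.3
contact_force: [-19.4, 6.2, 15.7]
now [ 0.21  0.02 -0.26] after yaw [ 0.21  0.01 -0.25] up unit [ 0.11 -0.04 -0.99] yawrows 0.26 | grasp pt [ 0.7066 -0.0174  0.0931] D mm [ 4.4 -1.6  6.9] yaw -11.87 tilt x,lat [6.2 2.3] w 0.0005 F [-19.4   6.2  15.7] t 47.4
```

```bash
python3 -m inch '[{"x":-0.4,"y":0,"z":-0.1,"yaw":0},{"x":-0.7,"y":0.1,"z":-0.2,"yaw":0},{"x":-0.7,"y":0.1,"z":-0.6,"yaw":0},{"x":-0.5,"y":0.3,"z":-0.8,"yaw":0},{"x":-0.4,"y":0.5,"z":-0.8,"yaw":0}]' | grep force
python3 -m inch '[{"x":-0.6,"y":0.8,"z":-0.8,"yaw":0},{"x":-0.6,"y":0.8,"z":-0.6,"yaw":0},{"x":-0.6,"y":0.8,"z":-0.4,"yaw":0},{"x":-0.6,"y":0.8,"z":0,"yaw":0},{"x":-0.4,"y":0.8,"z":0,"yaw":0}]' | grep -E "force|tcp"
python3 -m inch '[{"x":-0.4,"y":0.8,"z":0,"yaw":0},{"x":-0.4,"y":0.8,"z":0,"yaw":0},{"x":-0.3,"y":0.6,"z":0,"yaw":0},{"x":-0.2,"y":0.4,"z":0,"yaw":0},{"x":0,"y":0.1,"z":0,"yaw":0}]' | grep -E "force|tcp"
python3 - <<'E'
from m import *
snap('top','top15');snap('side','side15')
for z in((.085,.12),):
    for n in('top','side'):
        c=cloud(n,np.load('pics/%s15.npy'%n));m=(c[...,0]>.63)&(c[...,0]<.77)&(abs(c[...,1])<.04)&(c[...,2]>z[0])&(c[...,2]<z[1]);print(n,'ball',c[m].mean(0),c[m].max(0),m.sum())
c=cloud('side',np.load('pics/side15.npy'));m=(abs(c[...,0]-.657)<.012)&(abs(c[...,1]-.136)<.012)&(c[...,2]>.178);print('pin top',np.median(c[m][c[m][:,1]>.133][:,2]))
moulds('top15',.07,.095,(.4,.7,.1,.45))
a=cv2.imread('pics/top15.png')[90:290,40:390];cv2.imwrite('pics/f15.png',cv2.resize(a,(800,457),interpolation=cv2.INTER_CUBIC))
crop('side15',170,80,180,150,'e15',4)
E
```

```text
contact_force: [0.3, 0.4, 0.4]
tcp_pos: [0.5396, -0.1131, 0.1822]
contact_force: [-1.0, -1.1, 0.2]
tcp_pos: [0.4946, -0.1781, 0.1807]
contact_force: [0.1, 0.2, 0.1]
top ball [ 0.73030392 -0.01474532  0.1011258 ] [ 0.74480374 -0.00342226  0.10720679] 89
side ball [ 0.73035256 -0.01986429  0.10031125] [ 0.74523828 -0.00755899  0.10883717] 72
pin top 0.18518294702013294
[594.4 226.6 100.6  30.6  85.8] n 494 px [141. 181.] z 0.081
[558.  307.6 100.2  30.8  85.9] n 548 px [108. 196.] z 0.081
[483.7 238.3  53.8  30.4  93.5] n 297 px [134. 227.] z 0.081
```

View pics/f15.png

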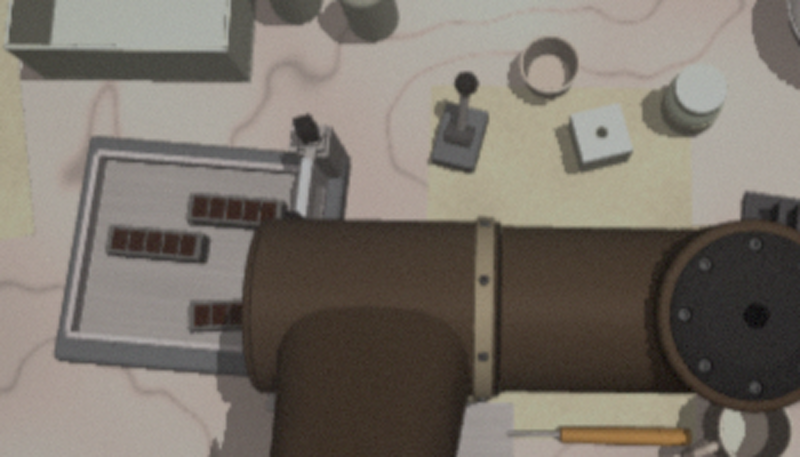

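View pics/e15.png

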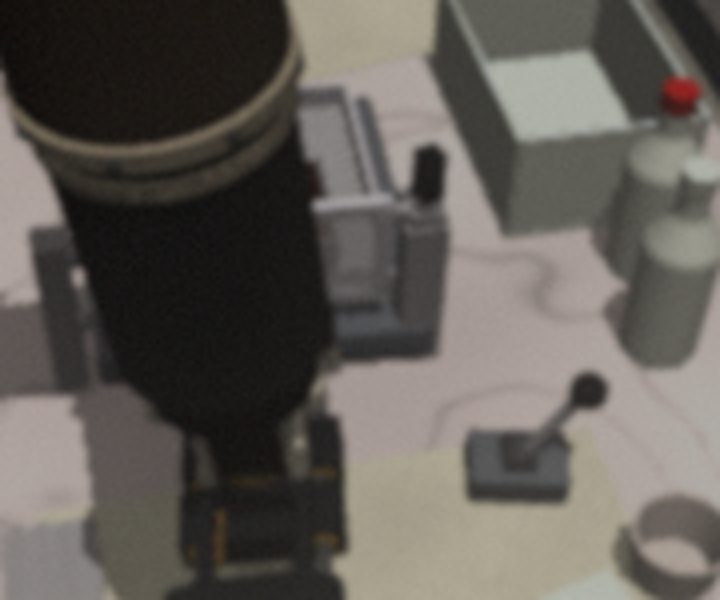

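```bash
python3 -c "from h import *;print(r.close_job())"
```

```text
the job is handed in; nothing more can be done
None
```

I carried out the whole job in the order asked and handed it in at about 49 s of the 208 s allowed; no verdict was reported.

- **Moulds:** there were three, and all three lie flat and right way up on the deck steel, none on another (tops about 81 mm up).
  - One was knocked about 3 cm after I placed it. It now rests against the inside of the -y lip, still flat, and I left it there.
  - At the last look the arm hid about half of that mould. The half in view had not moved.
- **Gate:** it is hung and shut. The eye tops read about 138.6 mm at the hinge and 136.4 mm at the latch, against 138 mm expected. The pictures show the eyes down on the brackets and the latch on the keeper post.
- **Pin:** it is fully home. The grip top reads about 185 mm, against 184 mm expected. The camera read the gate tab's top about 1 mm too high, which accounts for the difference.
- **Start lever:** it is pushed to its stop. The ball moved about 76 mm of the nominal 77 and stayed there after I backed off.

**What did not go cleanly:**
- The tool slowly tilted, up to about 11°, because the moves cannot correct tilt. I worked around it, and the gate and pin went in without jamming.
- Total force briefly reached about 66 N when the lever hit its stop and about 40 N when I set down the second mould. The first was through the fingertips and the second through the held mould, so I don't think the 40 N limit on the arm and gripper body applies. Both are below the 120 N wrist limit.
- I did not measure the bystanders at the end. The jar, ramekin, spatula and mug all appear in place in the last picture, the mug and spatula only partly in view.

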